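# Set up the picking stands: slide the stock cards home, stock the ledges

### The job

Slide one yellow stock card along the counter, without lifting it, into the painted lane of each stand, in number order (orange stand one first, then blue stand two, then green stand three), so that each ends flat, centred and square between the lines with its short edge up against the stand; any card will do for any stand. Stand every carton upright on the narrow ledge of the stand of its own colour, fully on and centred across it with its long side along it (side by side if there are two). If a card gets shifted, slide it home again, and leave the bottle and the tape where they are.

Things in the scene. Friction and masses are not known exactly. Their poses are not given: they have to be found in the camera images.
- stand1: Stand 1, fixed: orange block 40 (x) x 150 (y) x 60 mm high, its top the ledge; 1 black dot before its lane and on its far face. Origin: middle of its foot on the counter; y along the ledge, z up, -x to the lane. Lane: 120 mm long, painted between two lines 104 mm apart, ending at the block's front face (x = -20 mm). Card home: centre at x = -75, y = 0, long side along x.
- stand2: Stand 2, fixed: blue block 40 (x) x 150 (y) x 60 mm high, its top the ledge; 2 black dots before its lane and on its far face. Origin: middle of its foot on the counter; y along the ledge, z up, -x to the lane. Lane: 120 mm long, painted between two lines 104 mm apart, ending at the block's front face (x = -20 mm). Card home: centre at x = -75, y = 0, long side along x.
- stand3: Stand 3, fixed: green block 40 (x) x 150 (y) x 60 mm high, its top the ledge; 3 black dots before its lane and on its far face. Origin: middle of its foot on the counter; y along the ledge, z up, -x to the lane. Lane: 120 mm long, painted between two lines 104 mm apart, ending at the block's front face (x = -20 mm). Card home: centre at x = -75, y = 0, long side along x.
- card1: One of three identical stiff yellow stock cards with a white printed face, 110 (x) x 88 (y) x 4 mm, 60 g, loose, flat on the counter; too wide to pinch. Matt grippy face, slick underside. Origin: centre of its underside, z up, x along its long side; either end may face the stand. It slides when pressed from above with 5 to 15 N and moved; pressed at two points it also turns.
- card2: One of three identical stiff yellow stock cards with a white printed face, 110 (x) x 88 (y) x 4 mm, 60 g, loose, flat on the counter; too wide to pinch. Matt grippy face, slick underside. Origin: centre of its underside, z up, x along its long side; either end may face the stand. It slides when pressed from above with 5 to 15 N and moved; pressed at two points it also turns.
- card3: One of three identical stiff yellow stock cards with a white printed face, 110 (x) x 88 (y) x 4 mm, 60 g, loose, flat on the counter; too wide to pinch. Matt grippy face, slick underside. Origin: centre of its underside, z up, x along its long side; either end may face the stand. It slides when pressed from above with 5 to 15 N and moved; pressed at two points it also turns.
- orangeA_c (a point): Centre (half-way up, 35 mm above its underside) of orange carton A, a closed white carton with orange lower band and orange stripe on top, 50 (x) by 64 (y) by 70 mm high, about 150 g, standing loose; z up. It can be gripped across its 50 mm sides. May be absent.
- orangeB_c (a point): Centre (half-way up, 35 mm above its underside) of orange carton B, a closed white carton with orange lower band and orange stripe on top, 50 (x) by 64 (y) by 70 mm high, about 150 g, standing loose; z up. It can be gripped across its 50 mm sides. May be absent.
- blueA_c (a point): Centre (half-way up, 35 mm above its underside) of blue carton A, a closed white carton with blue lower band and blue stripe on top, 50 (x) by 64 (y) by 70 mm high, about 150 g, standing loose; z up. It can be gripped across its 50 mm sides. May be absent.
- blueB_c (a point): Centre (half-way up, 35 mm above its underside) of blue carton B, a closed white carton with blue lower band and blue stripe on top, 50 (x) by 64 (y) by 70 mm high, about 150 g, standing loose; z up. It can be gripped across its 50 mm sides. May be absent.
- greenA_c (a point): Centre (half-way up, 35 mm above its underside) of green carton A, a closed white carton with green lower band and green stripe on top, 50 (x) by 64 (y) by 70 mm high, about 150 g, standing loose; z up. It can be gripped across its 50 mm sides. May be absent.
- greenB_c (a point): Centre (half-way up, 35 mm above its underside) of green carton B, a closed white carton with green lower band and green stripe on top, 50 (x) by 64 (y) by 70 mm high, about 150 g, standing loose; z up. It can be gripped across its 50 mm sides. May be absent.
- bottle: Bystander: clear water bottle with blue cap, 64 mm across, 190 mm high, beyond the stands to the left. Origin: centre of its underside.
- tape: Bystander: roll of clear tape lying flat, 100 mm across, 48 mm high, beyond the stands to the right. Origin: centre of its underside.

How it is judged:
On the way, in this order (a step that is already met when the one before it is completed fails the run):
1. a stock card is home in the lane of stand 1 (orange) and let go (((x of card1 in the frame of stand1 between -0.085 and -0.065 m and y of card1 in the frame of stand1 between -0.012 and 0.012 m and angle between the x axis of card1 and the x axis of stand1, either way round below 0.1 rad and height (world z) of card1 below 0.004 m and contact force between the fingers and card1 below 0.1 N) or (x of card2 in the frame of stand1 between -0.085 and -0.065 m and y of card2 in the frame of stand1 between -0.012 and 0.012 m and angle between the x axis of card2 and the x axis of stand1, either way round below 0.1 rad and height (world z) of card2 below 0.004 m and contact force between the fingers and card2 below 0.1 N) or (x of card3 in the frame of stand1 between -0.085 and -0.065 m and y of card3 in the frame of stand1 between -0.012 and 0.012 m and angle between the x axis of card3 and the x axis of stand1, either way round below 0.1 rad and height (world z) of card3 below 0.004 m and contact force between the fingers and card3 below 0.1 N))), for 0.2 s.
2. a stock card is home in the lane of stand 2 (blue) and let go (((x of card1 in the frame of stand2 between -0.085 and -0.065 m and y of card1 in the frame of stand2 between -0.012 and 0.012 m and angle between the x axis of card1 and the x axis of stand2, either way round below 0.1 rad and height (world z) of card1 below 0.004 m and contact force between the fingers and card1 below 0.1 N) or (x of card2 in the frame of stand2 between -0.085 and -0.065 m and y of card2 in the frame of stand2 between -0.012 and 0.012 m and angle between the x axis of card2 and the x axis of stand2, either way round below 0.1 rad and height (world z) of card2 below 0.004 m and contact force between the fingers and card2 below 0.1 N) or (x of card3 in the frame of stand2 between -0.085 and -0.065 m and y of card3 in the frame of stand2 between -0.012 and 0.012 m and angle between the x axis of card3 and the x axis of stand2, either way round below 0.1 rad and height (world z) of card3 below 0.004 m and contact force between the fingers and card3 below 0.1 N))), for 0.2 s.
3. a stock card is home in the lane of stand 3 (green) and let go (((x of card1 in the frame of stand3 between -0.085 and -0.065 m and y of card1 in the frame of stand3 between -0.012 and 0.012 m and angle between the x axis of card1 and the x axis of stand3, either way round below 0.1 rad and height (world z) of card1 below 0.004 m and contact force between the fingers and card1 below 0.1 N) or (x of card2 in the frame of stand3 between -0.085 and -0.065 m and y of card2 in the frame of stand3 between -0.012 and 0.012 m and angle between the x axis of card2 and the x axis of stand3, either way round below 0.1 rad and height (world z) of card2 below 0.004 m and contact force between the fingers and card2 below 0.1 N) or (x of card3 in the frame of stand3 between -0.085 and -0.065 m and y of card3 in the frame of stand3 between -0.012 and 0.012 m and angle between the x axis of card3 and the x axis of stand3, either way round below 0.1 rad and height (world z) of card3 below 0.004 m and contact force between the fingers and card3 below 0.1 N))), for 0.2 s.
At the end, for the whole second after the job is handed in: A card is home in each lane (gap to stand under 10 mm, within 12 mm of lane middle, 0.1 rad). Every carton present stands upright (0.08 rad) on its colour's ledge, within 13 mm across and 48 mm along of the ledge's middle, long side along it within 0.2 rad. All released (((x of card1 in the frame of stand1 between -0.085 and -0.065 m and y of card1 in the frame of stand1 between -0.012 and 0.012 m and angle between the x axis of card1 and the x axis of stand1, either way round below 0.1 rad and height (world z) of card1 below 0.004 m and contact force between the fingers and card1 below 0.1 N) or (x of card2 in the frame of stand1 between -0.085 and -0.065 m and y of card2 in the frame of stand1 between -0.012 and 0.012 m and angle between the x axis of card2 and the x axis of stand1, either way round below 0.1 rad and height (world z) of card2 below 0.004 m and contact force between the fingers and card2 below 0.1 N) or (x of card3 in the frame of stand1 between -0.085 and -0.065 m and y of card3 in the frame of stand1 between -0.012 and 0.012 m and angle between the x axis of card3 and the x axis of stand1, either way round below 0.1 rad and height (world z) of card3 below 0.004 m and contact force between the fingers and card3 below 0.1 N)) and ((x of card1 in the frame of stand2 between -0.085 and -0.065 m and y of card1 in the frame of stand2 between -0.012 and 0.012 m and angle between the x axis of card1 and the x axis of stand2, either way round below 0.1 rad and height (world z) of card1 below 0.004 m and contact force between the fingers and card1 below 0.1 N) or (x of card2 in the frame of stand2 between -0.085 and -0.065 m and y of card2 in the frame of stand2 between -0.012 and 0.012 m and angle between the x axis of card2 and the x axis of stand2, either way round below 0.1 rad and height (world z) of card2 below 0.004 m and contact force between the fingers and card2 below 0.1 N) or (x of card3 in the frame of stand2 between -0.085 and -0.065 m and y of card3 in the frame of stand2 between -0.012 and 0.012 m and angle between the x axis of card3 and the x axis of stand2, either way round below 0.1 rad and height (world z) of card3 below 0.004 m and contact force between the fingers and card3 below 0.1 N)) and ((x of card1 in the frame of stand3 between -0.085 and -0.065 m and y of card1 in the frame of stand3 between -0.012 and 0.012 m and angle between the x axis of card1 and the x axis of stand3, either way round below 0.1 rad and height (world z) of card1 below 0.004 m and contact force between the fingers and card1 below 0.1 N) or (x of card2 in the frame of stand3 between -0.085 and -0.065 m and y of card2 in the frame of stand3 between -0.012 and 0.012 m and angle between the x axis of card2 and the x axis of stand3, either way round below 0.1 rad and height (world z) of card2 below 0.004 m and contact force between the fingers and card2 below 0.1 N) or (x of card3 in the frame of stand3 between -0.085 and -0.065 m and y of card3 in the frame of stand3 between -0.012 and 0.012 m and angle between the x axis of card3 and the x axis of stand3, either way round below 0.1 rad and height (world z) of card3 below 0.004 m and contact force between the fingers and card3 below 0.1 N)) and z of orangeA_c in the frame of stand1 between 0.091 and 0.099 m and x of orangeA_c in the frame of stand1 between -0.013 and 0.013 m and y of orangeA_c in the frame of stand1 between -0.048 and 0.048 m and angle between each of orangeA_c, orangeB_c, blueA_c, blueB_c, greenA_c, greenB_c's own z axis and vertical below 0.08 rad and angle between the x axis of each of orangeA_c, orangeB_c and the x axis of stand1, either way round below 0.2 rad and z of orangeB_c in the frame of stand1 between 0.091 and 0.099 m and x of orangeB_c in the frame of stand1 between -0.013 and 0.013 m and y of orangeB_c in the frame of stand1 between -0.048 and 0.048 m and z of blueA_c in the frame of stand2 between 0.091 and 0.099 m and x of blueA_c in the frame of stand2 between -0.013 and 0.013 m and y of blueA_c in the frame of stand2 between -0.048 and 0.048 m and angle between the x axis of each of blueA_c, blueB_c and the x axis of stand2, either way round below 0.2 rad and z of blueB_c in the frame of stand2 between 0.091 and 0.099 m and x of blueB_c in the frame of stand2 between -0.013 and 0.013 m and y of blueB_c in the frame of stand2 between -0.048 and 0.048 m and z of greenA_c in the frame of stand3 between 0.091 and 0.099 m and x of greenA_c in the frame of stand3 between -0.013 and 0.013 m and y of greenA_c in the frame of stand3 between -0.048 and 0.048 m and angle between the x axis of each of greenA_c, greenB_c and the x axis of stand3, either way round below 0.2 rad and z of greenB_c in the frame of stand3 between 0.091 and 0.099 m and x of greenB_c in the frame of stand3 between -0.013 and 0.013 m and y of greenB_c in the frame of stand3 between -0.048 and 0.048 m); the robot touches nothing.
It fails at once if a card is lifted off the counter (its centre 30 mm or more up) (height (world z) of any of card1, card2, card3 above 0.03 m).
It fails at once if bottle or tape moved by more than 30 mm (distance of any of bottle, tape from where it was at the start of the episode above 0.03 m).
Of orangeA, orangeB, blueA, blueB, greenA, greenB only 4 to 6 are there at a start; the rules pass over those that are not, and their reading is None.
At some moment in a run one of card1, card2, card3 may be knocked a few centimetres aside while the robot is not near it.
It also fails if it takes over 210 s, if anything falls off the work surface, if the arm or the gripper's body presses on something with over 40 N, if the wrist force passes 120 N, or if a joint passes its speed limit or range.

### The arm

A 6-joint arm with a two-finger parallel gripper is mounted at the origin on the work surface. World frame = base frame: x ahead of the robot, y to its left, z up, the work surface at z = 0. Lengths are in m, angles in rad, forces in N, time in s.
With the tool pointing down it reaches from about 0.325 to 0.85 m from the base axis. Payload 4.4 kg.
Tool frame: the origin (TCP) lies at the centre of the arm's flange, where the gripper is bolted on; the fingertips stand 199 mm ahead of it and the grasp point (between the pads) lies 180 mm ahead of it; z points along the fingers, y is the line along which they close (so a half turn about z gives the same grasp; the last joint's range is limited). The gripper opens to 94 mm and grips with 3 to 60 N. Pads are 16 mm wide; open, the fingers measure 119 mm over their backs; the gripper's body (75 mm by 177 mm) begins 78 mm behind the grasp point.
Start: joints at [1.153, 0.207, 1.542, -0, 1.393, -0.15], TCP at [0.152, 0.555, 0.405] pointing down, gripper open.
Joint ranges: [-2.73, 2.73], [-0.86, 2.22], [0.23, 2.46], [-1.11, 4.25], [0.08, 2.63], [-2.82, 2.82]. Speed limits (rad/s): [2.79, 2.79, 3.14, 3.14, 3.14, 3.14].

### API

Orientations are given as a 3x3 rotation matrix whose columns are the frame's x, y, z axes.
In Python, from station import readout, optics, workorder gives the robot as it stands.
- The arm moves only by the tool apply_moves, never from a script. Its argument "motion" is a list of rows, each an object of numbers: "jaw": the opening, from 0 (shut) to 1 (fully open); "x", "y", "z": the shift along the tool's x, y, z in mm; "ax", "ay", "az": the turn, a rotation vector about the tool's x, y, z in degrees. In form: [{"jaw": .., "x": .., "y": .., "z": .., "ax": .., "ay": .., "az": ..}, ...]. A call has exactly 5 rows; each row is the pose to reach, as a shift and turn from the pose commanded when the call began, along the tool's axes at that moment; what a row does not reach only later rows make up. A row lasts 1/8 s, in which the tool goes at most 62.5 mm and 10.7 degrees, less where a joint would pass 70% of its speed; a pose out of reach is approached as far as the arm can. A call with a gripper value outside its range is refused whole. The fingers move at their own pace and stop on an object; "squeeze" is the grip in N (left out, the last holds). Time passes only in rows, so rows that repeat a pose let the fingers close, or fill a call up. It gives the time, the measured TCP pose, the force, the opening and the grip force at its end, in the units of the state.
- readout.sense(): the state, without advancing time (a new reading comes with each control period).
- optics.get_image(name): name is "scene" or "top" or "wrist"; returns a dict with "frame" (384x512x3 uint8, blue, green, red), "range_z" (384x512 float32, m along the optical axis (not along the pixel's ray), 0 where there is no reading), "camera_matrix" (3x3 intrinsics, pixels), "position" and "rotation" of the camera in the world. Camera axes: x right, y down, z forward; pixel columns grow to the right and rows downward; lengths in m; the calibration is good to about 2 mm. A picture is of the moment at which its call begins.
- workorder.hand_in(): hands the job in; it is judged then, once.
The state is a dict: "clock": time; "joint_pos": joint angles; "joint_vel": joint speeds; "joint_efforts": joint torques, N m; "eef_pos": TCP position; "eef_rot": TCP orientation; "ft_force": force on the tool from outside, world axes, zero at the start; "torque": the same for the moment, N m; "opening": opening from 0.0 (shut) to 1.0 (fully open); "grasp_force": force on a finger pad.
Only numpy, scipy, OpenCV 4.12 (cv2) and the standard library are available. Lean on these libraries where they do the work, as an engineer would, in place of code of your own. Each camera call takes 0.05 s, during which the arm holds its last target. There are 200 camera calls.

## Working session

There is one attempt and no reset: what is moved stays moved. The work goes in short steps, Python scripts to look and compute and a tool call to move; the robot and the scene stay as the last step left them, time stands still between calls to the robot, and variables do not carry over. Pictures are saved under pics/ and viewed, at most 14 in all, crops included, and the job is handed in when it is done.

Besides the shell and the picture viewer there is one more tool, called after ">>>" as a command line: name --argument value ..., lists and objects as JSON in quotes. apply_moves: Moves the arm, as the interface text tells. Its arguments: {"type":"object","properties":{"motion":{"type":"array","items":{"type":"object","properties":{"jaw":{"type":"number"},"x":{"type":"number"},"y":{"type":"number"},"z":{"type":"number"},"ax":{"type":"number"},"ay":{"type":"number"},"az":{"type":"number"}}}},"squeeze":{"type":"number"}},"required":["motion"]}

```bash
mkdir -p pics; ls
cat > h.py <<'E'
import numpy as np, cv2
from station import readout, optics, workorder
def shot(n):
    return optics.get_image(n)
def pts(im):
    K=im["camera_matrix"];d=im["range_z"];h,w=d.shape
    u,v=np.meshgrid(np.arange(w),np.arange(h))
    c=np.stack([(u-K[0,2])/K[0,0]*d,(v-K[1,2])/K[1,1]*d,d],-1)
    return c@np.array(im["rotation"]).T+np.array(im["position"])
def ray(im,u,v,z):
    K=im["camera_matrix"];r=np.array(im["rotation"])@np.array([(u-K[0,2])/K[0,0],(v-K[1,2])/K[1,1],1.])
    p=np.array(im["position"]);return p+r*(z-p[2])/r[2]
E
python3 - <<'E'
from h import *
s=readout.sense()
print({k:np.round(v,3).tolist() for k,v in s.items()})
for n in("top","scene"):
    im=shot(n);cv2.imwrite(f"pics/{n}0.png",im["frame"]);np.savez(f"{n}0.npz",**im)
    print(n,np.round(im["position"],3),np.round(im["rotation"],2).tolist(),im["camera_matrix"][0,0])
E
```

```text
pics
{'clock': 0.0, 'joint_pos': [1.152, 0.207, 1.543, -0.0, 1.394, -0.15], 'joint_vel': [0.001, 0.001, 0.001, -0.0, -0.001, -0.0], 'joint_efforts': [-0.001, -37.088, -28.141, 0.07, 0.036, -0.0], 'eef_pos': [0.152, 0.554, 0.403], 'eef_rot': [[-0.964, 0.265, -0.001], [0.265, 0.964, -0.002], [0.0, -0.002, -1.0]], 'ft_force': [0.031, -0.801, -0.628], 'torque': [-0.012, -0.046, 0.011], 'grasp_force': 0.0, 'opening': 0.995}
top [ 0.486 -0.003  1.207] [[0.02, -1.0, 0.05], [-1.0, -0.02, 0.02], [-0.02, -0.05, -1.0]] 475.5584175169309
scene [ 1.279 -0.468  0.954] [[0.55, 0.59, -0.58], [0.83, -0.4, 0.38], [-0.01, -0.7, -0.72]] 432.8351653871853
```

View pics/top0.png

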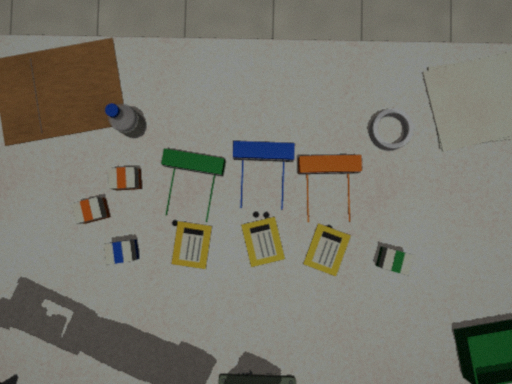

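View pics/scene0.png

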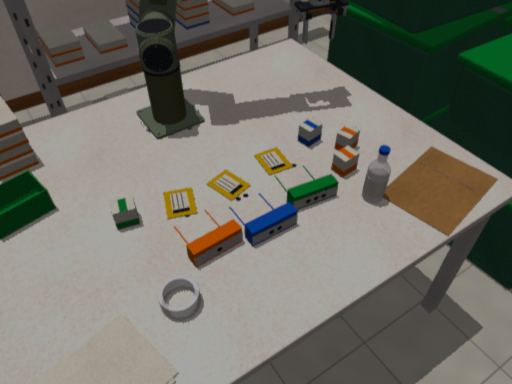

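```bash
cat >> h.py <<'E'
def rect(im,mask,z):
    """largest contours' min-area rects, in world on plane z: centre, long side dir angle deg (mod 180), sizes"""
    out=[]
    for c in cv2.findContours(mask.astype(np.uint8),cv2.RETR_EXTERNAL,cv2.CHAIN_APPROX_NONE)[0]:
        if cv2.contourArea(c)<100: continue
        w=np.array([ray(im,u,v,z)[:2] for u,v in c[:,0]],np.float32)*1000
        (x,y),(a,b),t=cv2.minAreaRect(w)
        if b>a: a,b,t=b,a,t+90
        out.append((round(x),round(y),round(t%180,1),round(a),round(b)))
    return out
def cards(im):
    h=cv2.cvtColor(im["frame"],cv2.COLOR_BGR2HSV)
    m=cv2.inRange(h,(20,120,60),(35,255,255))
    return rect(im,m,.004)
def boxes(im):
    P=pts(im);z=P[...,2]; res=[]
    h=cv2.cvtColor(im["frame"],cv2.COLOR_BGR2HSV)
    m=((z>.045)&(z<.09)).astype(np.uint8)
    m=cv2.morphologyEx(m,cv2.MORPH_OPEN,np.ones((3,3)))
    n,l,st,ce=cv2.connectedComponentsWithStats(m)
    for i in range(1,n):
        if st[i,4]<150: continue
        s=l==i; zz=float(np.median(z[s]))
        sat=s&(h[...,1]>150)&(h[...,2]>50)
        hue=np.median(h[...,0][sat]) if sat.sum()>10 else -1
        for r in rect(im,s,zz): print("hue",hue,"z",round(zz,4),r, "px",ce[i].round())
E
python3 - <<'E'
from h import *
im=dict(np.load("top0.npz"))
print(cards(im)); boxes(im)
h=cv2.cvtColor(im["frame"],cv2.COLOR_BGR2HSV)
for n,lo,hi in(("or",(5,150,60),(16,255,255)),("bl",(105,150,60),(130,255,255)),("gr",(50,150,40),(80,255,255))):
    m=cv2.morphologyEx(cv2.inRange(h,lo,hi),cv2.MORPH_OPEN,np.ones((5,5)))
    print(n,rect(im,m,.06))
E
```

```text
[(415, -168, 160.9, 110, 87), (417, 173, 173.9, 109, 87), (430, -6, 15.3, 109, 87)]
hue 111.0 z 0.0601 (654, -4, 89.1, 149, 42) px [264. 150.]
hue 66.0 z 0.06 (623, 168, 81.8, 151, 41) px [193. 161.]
hue 13.0 z 0.0601 (626, -166, 91.3, 147, 41) px [331. 163.]
hue 12.0 z 0.07 (578, 334, 92.3, 70, 51) px [122. 177.]
hue 12.0 z 0.0696 (498, 414, 106.6, 72, 52) px [ 88. 210.]
hue 111.0 z 0.0697 (400, 335, 99.5, 70, 50) px [119. 252.]
hue 66.0 z 0.0696 (396, -324, 76.5, 70, 50) px [397. 261.]
hue 66.0 z 0.0673 (184, -538, 1.8, 134, 115) px [483. 355.]
or [(497, 424, 15.0, 51, 20), (577, 341, 2.2, 49, 20), (625, -164, 91.3, 147, 39)]
bl [(397, 343, 9.5, 47, 19), (653, -3, 89.2, 147, 40), (745, 371, 2.2, 27, 27)]
gr [(194, -552, 101.0, 106, 76), (393, -330, 168.1, 44, 17), (622, 168, 82.0, 148, 38)]
```

```bash
cat > go.py <<'E'
import sys; from h import *
# go.py x y z phi : world TCP target mm, phi=tool-y direction deg
x,y,z,phi=map(float,sys.argv[1:5]); s=readout.sense(); R=np.array(s["eef_rot"]);p=np.array(s["eef_pos"])*1000
c=np.degrees(np.arctan2(R[1,1],R[0,1])); d=R.T@(np.array([x,y,z])-p)
print("t",round(s["clock"],2),"at",p.round(1),"phi",round(c,1),"F",np.round(s["ft_force"],1),"op",round(s["opening"],2))
print("shift",d.round(1),"az",round((c-phi+90)%180-90,1))
E
python3 go.py 415 -168 300 -19
```

```text
t 0.1 at [152.  554.2 403.6] phi 74.7 F [1.  0.5 0.7] op 1.0
shift [-444.7 -626.7  104.8] az -86.3
```

```bash
sed -i 's/(c-phi+90)%180-90/(c-phi+180)%360-180/' go.py
```

>>> apply_moves --motion '[{"x": -444.7,"y": -626.7,"z": 60,"az": 93.7,"jaw": 0.4},{"x": -444.7,"y": -626.7,"z": 60,"az": 93.7,"jaw": 0.4},{"x": -444.7,"y": -626.7,"z": 60,"az": 93.7,"jaw": 0.4},{"x": -444.7,"y": -626.7,"z": 60,"az": 93.7,"jaw": 0.4},{"x": -444.7,"y": -626.7,"z": 60,"az": 93.7,"jaw": 0.4}]'

```text
invalid input at $.motion[0]: expected keys jaw, x, y, z, ax, ay, az
```

```bash
python3 go.py 415 -168 300 -19
```

```text
t 0.1 at [152.  554.2 403.6] phi 74.7 F [1.  0.5 0.7] op 1.0
shift [-444.7 -626.7  104.8] az 93.7
```

>>> apply_moves --motion '[{"jaw": 0.4,"x": -445,"y": -627,"z": 60,"ax": 0,"ay": 0,"az": 94},{"jaw": 0.4,"x": -445,"y": -627,"z": 60,"ax": 0,"ay": 0,"az": 94},{"jaw": 0.4,"x": -445,"y": -627,"z": 60,"ax": 0,"ay": 0,"az": 94},{"jaw": 0.4,"x": -445,"y": -627,"z": 60,"ax": 0,"ay": 0,"az": 94},{"jaw": 0.4,"x": -445,"y": -627,"z": 60,"ax": 0,"ay": 0,"az": 94}]'

```text
clock: 0.72
eef_pos: [0.2588, 0.26, 0.3799]
eef_rot: [[-0.353, 0.936, 0.0], [0.936, 0.353, -0.0], [-0.0, 0.0, -1.0]]
ft_force: [1.3, -1.1, 1.0]
opening: 0.502
grasp_force: 0.0
```

```bash
python3 go.py 415 -168 300 -19
```

```text
t 0.72 at [258.8 260.  379.9] phi 20.7 F [ 1.3 -1.1  1. ] op 0.5
shift [-455.5   -4.8   80.1] az 39.7
```

>>> apply_moves --motion '[{"jaw": 0.4,"x": -455,"y": -5,"z": 80,"ax": 0,"ay": 0,"az": 40},{"jaw": 0.4,"x": -455,"y": -5,"z": 80,"ax": 0,"ay": 0,"az": 40},{"jaw": 0.4,"x": -455,"y": -5,"z": 80,"ax": 0,"ay": 0,"az": 40},{"jaw": 0.4,"x": -455,"y": -5,"z": 80,"ax": 0,"ay": 0,"az": 40},{"jaw": 0.4,"x": -455,"y": -5,"z": 80,"ax": 0,"ay": 0,"az": 40}]'

```text
clock: 1.35
eef_pos: [0.3657, -0.0289, 0.326]
eef_rot: [[0.328, 0.945, 0.001], [0.945, -0.328, 0.0], [0.0, 0.001, -1.0]]
ft_force: [0.8, 1.3, 0.6]
opening: 0.402
grasp_force: 0.0
```

```bash
python3 go.py 415 -168 230 -19
```

```text
t 1.35 at [365.7 -28.9 326. ] phi -19.1 F [0.8 1.3 0.6] op 0.4
shift [-115.2   92.1   96.1] az -0.1
```

>>> apply_moves --motion '[{"jaw": 0.4,"x": -115,"y": 92,"z": 60,"ax": 0,"ay": 0,"az": 0},{"jaw": 0.4,"x": -115,"y": 92,"z": 60,"ax": 0,"ay": 0,"az": 0},{"jaw": 0.4,"x": -115,"y": 92,"z": 60,"ax": 0,"ay": 0,"az": 0},{"jaw": 0.4,"x": -115,"y": 92,"z": 96,"ax": 0,"ay": 0,"az": 0},{"jaw": 0.4,"x": -115,"y": 92,"z": 96,"ax": 0,"ay": 0,"az": 0}]'

```text
clock: 1.98
eef_pos: [0.4133, -0.165, 0.2275]
eef_rot: [[0.327, 0.945, -0.007], [0.945, -0.327, 0.004], [0.002, -0.008, -1.0]]
ft_force: [-0.7, -0.3, 0.1]
opening: 0.4
grasp_force: 0.0
```

```bash
python3 go.py 415 -168 202 -19
python3 - <<'E'
from h import *
im=shot("wrist");cv2.imwrite("pics/w1.png",im["frame"]); print(np.round(im["position"],3), np.round(im["rotation"],2).tolist(),cards(im))
im=shot("top");print(cards(im))
E
```

```text
t 1.98 at [ 413.3 -165.   227.5] phi -19.1 F [-0.7 -0.3  0.1] op 0.4
shift [-2.4  2.8 25.5] az -0.1
[ 0.438 -0.093  0.207] [[0.94, -0.31, -0.09], [-0.33, -0.91, -0.25], [-0.01, 0.26, -0.96]] [(398, -201, 161.1, 54, 16), (412, -163, 160.8, 109, 79), (413, -46, 160.7, 113, 52)]
[(426, -137, 155.7, 110, 29), (417, 174, 173.1, 109, 87), (430, -7, 14.9, 110, 87)]
```

View pics/w1.png

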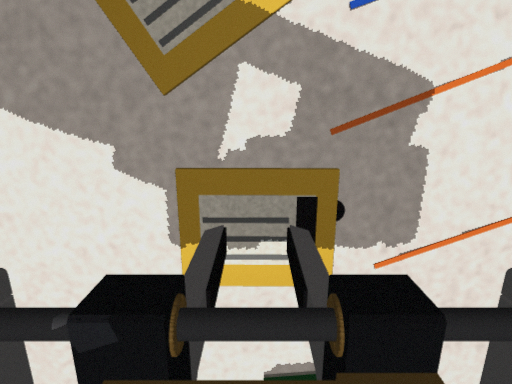

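>>> apply_moves --motion '[{"jaw": 0.4,"x": 0,"y": 0,"z": 15,"ax": 0,"ay": 0,"az": 0},{"jaw": 0.4,"x": 0,"y": 0,"z": 25,"ax": 0,"ay": 0,"az": 0},{"jaw": 0.4,"x": 0,"y": 0,"z": 27,"ax": 0,"ay": 0,"az": 0},{"jaw": 0.4,"x": 0,"y": 0,"z": 28,"ax": 0,"ay": 0,"az": 0},{"jaw": 0.4,"x": 0,"y": 0,"z": 28,"ax": 0,"ay": 0,"az": 0}]'

```text
clock: 2.7
eef_pos: [0.4155, -0.1656, 0.2034]
eef_rot: [[0.326, 0.945, 0.0], [0.945, -0.326, -0.0], [-0.0, 0.0, -1.0]]
ft_force: [-3.1, 2.0, 9.9]
opening: 0.401
grasp_force: 5.0
```

```bash
python3 go.py 549 -168 202 1.3
```

```text
t 2.7 at [ 415.5 -165.6  203.4] phi -19.0 F [-3.1  2.   9.9] op 0.4
shift [ 41.2 127.    1.5] az -20.3
```

>>> apply_moves --motion '[{"jaw": 0.4,"x": 4,"y": 12,"z": 0.2,"ax": 0,"ay": 0,"az": -2},{"jaw": 0.4,"x": 10,"y": 28,"z": 0.2,"ax": 0,"ay": 0,"az": -5},{"jaw": 0.4,"x": 16,"y": 48,"z": 0.2,"ax": 0,"ay": 0,"az": -8},{"jaw": 0.4,"x": 23,"y": 65,"z": 0.2,"ax": 0,"ay": 0,"az": -11},{"jaw": 0.4,"x": 28,"y": 80,"z": 0.2,"ax": 0,"ay": 0,"az": -13}]'

```text
clock: 3.32
eef_pos: [0.5009, -0.1655, 0.2035]
eef_rot: [[0.103, 0.995, 0.001], [0.995, -0.103, -0.001], [-0.001, 0.001, -1.0]]
ft_force: [-2.3, -0.1, 9.3]
opening: 0.397
grasp_force: 4.6
```

```bash
python3 go.py 547.5 -165.5 202 1.3
python3 - <<'E'
from h import *
print(cards(shot("wrist")))
E
```

```text
t 3.33 at [ 500.9 -165.5  203.5] phi -5.9 F [-2.3 -0.1  9.3] op 0.4
shift [ 4.8 46.3  1.5] az -7.2
[(497, -204, 174.0, 55, 17), (499, -158, 173.9, 109, 65), (433, -30, 14.8, 109, 41)]
```

Following perfectly. Finish the slide and release.

>>> apply_moves --motion '[{"jaw": 0.4,"x": 1,"y": 12,"z": 0.1,"ax": 0,"ay": 0,"az": -2},{"jaw": 0.4,"x": 3,"y": 26,"z": 0.1,"ax": 0,"ay": 0,"az": -4},{"jaw": 0.4,"x": 4,"y": 38,"z": 0.1,"ax": 0,"ay": 0,"az": -6},{"jaw": 0.4,"x": 5,"y": 46,"z": 0.1,"ax": 0,"ay": 0,"az": -7.2},{"jaw": 0.4,"x": 5,"y": 46,"z": 0.1,"ax": 0,"ay": 0,"az": -7.2}]'

```text
clock: 4.0
eef_pos: [0.5474, -0.1655, 0.2035]
eef_rot: [[-0.021, 1.0, 0.003], [1.0, 0.021, -0.002], [-0.002, 0.003, -1.0]]
ft_force: [0.7, -0.0, 7.6]
opening: 0.398
grasp_force: 3.2
```

>>> apply_moves --motion '[{"jaw": 0.4,"x": 0,"y": 0,"z": 0,"ax": 0,"ay": 0,"az": 0},{"jaw": 0.4,"x": 0,"y": 0,"z": -5,"ax": 0,"ay": 0,"az": 0},{"jaw": 0.4,"x": 0,"y": 0,"z": -40,"ax": 0,"ay": 0,"az": 0},{"jaw": 0.4,"x": 0,"y": 0,"z": -90,"ax": 0,"ay": 0,"az": 0},{"jaw": 0.4,"x": 0,"y": 0,"z": -90,"ax": 0,"ay": 0,"az": 0}]'

```text
clock: 4.62
eef_pos: [0.5477, -0.1658, 0.2965]
eef_rot: [[-0.02, 1.0, 0.008], [1.0, 0.02, -0.004], [-0.004, 0.008, -1.0]]
ft_force: [-0.3, 0.4, -0.2]
opening: 0.401
grasp_force: 0.0
```

```bash
python3 go.py 430 -7 240 15
python3 - <<'E'
from h import *
im=shot("wrist"); print(cards(im)); boxes(im)
im=shot("top"); print(cards(im));boxes(im)
E
```

```text
t 4.62 at [ 547.7 -165.8  296.5] phi 1.2 F [-0.3  0.4 -0.2] op 0.4
shift [ 161.3 -114.9   54.9] az -13.8
[(550, -204, 0.9, 58, 16), (545, -170, 1.1, 109, 87), (431, -24, 14.6, 109, 54)]
hue 111.0 z 0.0591 (648, -50, 89.2, 58, 45) px [414.  47.]
hue 10.0 z 0.0592 (620, -152, 92.5, 121, 43) px [354. 192.]
hue -1 z 0.0685 (386, -291, 90.7, 40, 34) px [ 57. 366.]
hue -1 z 0.0474 (750, -305, 110.4, 51, 19) px [476. 360.]
[(417, 173, 173.8, 110, 87), (430, -7, 15.0, 110, 87), (564, -141, 1.1, 79, 30)]
hue 111.0 z 0.0602 (654, -4, 89.1, 149, 42) px [264. 150.]
hue 66.0 z 0.06 (623, 168, 81.6, 151, 41) px [192. 161.]
hue 11.0 z 0.0604 (623, -124, 91.3, 63, 41) px [313. 163.]
hue 12.0 z 0.07 (578, 334, 92.3, 70, 51) px [122. 177.]
hue 12.0 z 0.0698 (498, 415, 106.1, 71, 52) px [ 88. 210.]
hue 111.0 z 0.0696 (400, 335, 99.0, 70, 50) px [119. 252.]
hue 66.0 z 0.0699 (396, -325, 76.6, 69, 50) px [397. 261.]
hue 66.0 z 0.0668 (184, -539, 1.8, 134, 115) px [483. 355.]
```

>>> apply_moves --motion '[{"jaw": 0.4,"x": 161,"y": -115,"z": 20,"ax": 0,"ay": 0,"az": -14},{"jaw": 0.4,"x": 161,"y": -115,"z": 20,"ax": 0,"ay": 0,"az": -14},{"jaw": 0.4,"x": 161,"y": -115,"z": 55,"ax": 0,"ay": 0,"az": -14},{"jaw": 0.4,"x": 161,"y": -115,"z": 55,"ax": 0,"ay": 0,"az": -14},{"jaw": 0.4,"x": 161,"y": -115,"z": 55,"ax": 0,"ay": 0,"az": -14}]'

```text
clock: 5.35
eef_pos: [0.4267, -0.0058, 0.2353]
eef_rot: [[-0.263, 0.965, -0.004], [0.965, 0.263, 0.001], [0.002, -0.004, -1.0]]
ft_force: [0.2, -0.5, 0.8]
opening: 0.401
grasp_force: 0.0
```

```bash
python3 go.py 430 -7 202 15
python3 - <<'E'
from h import *
print(cards(shot("wrist")))
im=shot("top"); print(cards(im));boxes(im)
E
```

```text
t 5.35 at [426.7  -5.8 235.3] phi 15.2 F [ 0.2 -0.5  0.8] op 0.4
shift [-2.1  3.  33.3] az 0.2
[(498, -127, 15.5, 23, 10), (434, -40, 15.4, 53, 17), (426, -5, 15.1, 109, 85), (432, 129, 15.2, 77, 26)]
[(417, 174, 173.1, 109, 87), (549, -170, 1.1, 109, 86)]
hue -1 z 0.0486 (722, -287, 173.1, 86, 31) px [379. 126.]
hue -1 z 0.0486 (741, -345, 41.2, 81, 29) px [404. 118.]
hue 111.0 z 0.0602 (654, -4, 89.1, 149, 43) px [264. 150.]
hue 66.0 z 0.0602 (623, 168, 81.6, 151, 41) px [193. 161.]
hue 13.0 z 0.0601 (625, -166, 92.4, 148, 41) px [330. 163.]
hue 12.0 z 0.0697 (578, 335, 92.1, 70, 51) px [123. 177.]
hue 12.0 z 0.0695 (498, 415, 106.6, 71, 52) px [ 88. 210.]
hue 111.0 z 0.0695 (400, 336, 98.6, 70, 50) px [119. 252.]
hue 66.0 z 0.0698 (395, -325, 76.5, 69, 50) px [397. 261.]
hue 66.0 z 0.0671 (184, -538, 1.8, 134, 115) px [483. 354.]
```

>>> apply_moves --motion '[{"jaw": 0.4,"x": 0,"y": 0,"z": 20,"ax": 0,"ay": 0,"az": 0},{"jaw": 0.4,"x": 0,"y": 0,"z": 33,"ax": 0,"ay": 0,"az": 0},{"jaw": 0.4,"x": 0,"y": 0,"z": 37,"ax": 0,"ay": 0,"az": 0},{"jaw": 0.4,"x": 0,"y": 0,"z": 39,"ax": 0,"ay": 0,"az": 0},{"jaw": 0.4,"x": 0,"y": 0,"z": 39,"ax": 0,"ay": 0,"az": 0}]'

```text
clock: 6.08
eef_pos: [0.4307, -0.0077, 0.2031]
eef_rot: [[-0.261, 0.965, 0.002], [0.965, 0.261, -0.001], [-0.002, 0.002, -1.0]]
ft_force: [-12.5, 1.1, 43.0]
opening: 0.401
grasp_force: 21.3
```

```bash
python3 go.py 576 -3 202 -0.9
python3 - <<'E'
from h import *
print(cards(shot("wrist")))
E
```

```text
t 6.08 at [430.7  -7.7 203.1] phi 15.1 F [-12.5   1.1  43. ] op 0.4
shift [-33.3 141.5   1.4] az 16.0
[(439, -39, 15.1, 52, 16), (425, 1, 15.1, 109, 71), (447, 125, 15.1, 38, 13)]
```

>>> apply_moves --motion '[{"jaw": 0.4,"x": 0,"y": 0,"z": -1.5,"ax": 0,"ay": 0,"az": 0},{"jaw": 0.4,"x": 0,"y": 0,"z": -1.5,"ax": 0,"ay": 0,"az": 0},{"jaw": 0.4,"x": 0,"y": 0,"z": -1.5,"ax": 0,"ay": 0,"az": 0},{"jaw": 0.4,"x": 0,"y": 0,"z": -1.5,"ax": 0,"ay": 0,"az": 0},{"jaw": 0.4,"x": 0,"y": 0,"z": -1.5,"ax": 0,"ay": 0,"az": 0}]'

```text
clock: 6.75
eef_pos: [0.4305, -0.0077, 0.2033]
eef_rot: [[-0.261, 0.965, 0.003], [0.965, 0.261, -0.002], [-0.002, 0.003, -1.0]]
ft_force: [-8.4, 0.5, 28.6]
opening: 0.4
grasp_force: 14.2
```

>>> apply_moves --motion '[{"jaw": 0.4,"x": 0,"y": 0,"z": -1.8,"ax": 0,"ay": 0,"az": 0},{"jaw": 0.4,"x": -4,"y": 15,"z": -1.8,"ax": 0,"ay": 0,"az": 2},{"jaw": 0.4,"x": -9,"y": 35,"z": -1.8,"ax": 0,"ay": 0,"az": 4},{"jaw": 0.4,"x": -14,"y": 56,"z": -1.8,"ax": 0,"ay": 0,"az": 7},{"jaw": 0.4,"x": -18,"y": 75,"z": -1.8,"ax": 0,"ay": 0,"az": 9}]'

```text
clock: 7.38
eef_pos: [0.5073, -0.0054, 0.2034]
eef_rot: [[-0.105, 0.994, 0.002], [0.994, 0.105, -0.001], [-0.001, 0.002, -1.0]]
ft_force: [-4.1, -0.7, 14.2]
opening: 0.402
grasp_force: 6.9
```

```bash
python3 go.py 575.5 -3.7 202 -0.9
python3 - <<'E'
from h import *
print(cards(shot("wrist")))
E
```

```text
t 7.38 at [507.3  -5.4 203.4] phi 6.0 F [-4.1 -0.7 14.2] op 0.4
shift [-5.5 68.   1.5] az 6.9
[(511, -38, 6.0, 52, 16), (503, 4, 5.9, 109, 71)]
```

>>> apply_moves --motion '[{"jaw": 0.4,"x": -2,"y": 18,"z": -0.3,"ax": 0,"ay": 0,"az": 2},{"jaw": 0.4,"x": -3,"y": 36,"z": -0.3,"ax": 0,"ay": 0,"az": 4},{"jaw": 0.4,"x": -5,"y": 55,"z": -0.3,"ax": 0,"ay": 0,"az": 6},{"jaw": 0.4,"x": -5.5,"y": 68,"z": -0.3,"ax": 0,"ay": 0,"az": 6.9},{"jaw": 0.4,"x": -5.5,"y": 68,"z": -0.3,"ax": 0,"ay": 0,"az": 6.9}]'

```text
clock: 8.05
eef_pos: [0.5764, -0.0036, 0.2036]
eef_rot: [[0.014, 1.0, 0.007], [1.0, -0.014, -0.001], [-0.001, 0.007, -1.0]]
ft_force: [2.4, 0.2, 5.2]
opening: 0.401
grasp_force: 2.8
```

>>> apply_moves --motion '[{"jaw": 0.4,"x": 0,"y": 0,"z": 0,"ax": 0,"ay": 0,"az": 0},{"jaw": 0.4,"x": 0,"y": 0,"z": -5,"ax": 0,"ay": 0,"az": 0},{"jaw": 0.4,"x": 0,"y": 0,"z": -40,"ax": 0,"ay": 0,"az": 0},{"jaw": 0.4,"x": 0,"y": 0,"z": -90,"ax": 0,"ay": 0,"az": 0},{"jaw": 0.4,"x": 0,"y": 0,"z": -90,"ax": 0,"ay": 0,"az": 0}]'

```text
clock: 8.68
eef_pos: [0.5753, -0.0031, 0.2963]
eef_rot: [[0.014, 1.0, 0.009], [1.0, -0.014, -0.002], [-0.001, 0.009, -1.0]]
ft_force: [0.8, -0.2, -0.1]
opening: 0.399
grasp_force: 0.0
```

```bash
python3 go.py 417 173 240 -6.3
python3 - <<'E'
from h import *
im=shot("wrist"); print(cards(im)); boxes(im)
E
```

```text
t 8.68 at [575.3  -3.1 296.3] phi -0.8 F [ 0.8 -0.2 -0.1] op 0.4
shift [ 174.  -161.2   54.5] az 5.5
[(555, -184, 1.2, 91, 52), (574, -1, 179.1, 109, 87), (423, 145, 173.2, 88, 34)]
hue 66.0 z 0.0591 (612, 117, 81.7, 48, 40) px [309.  38.]
hue 111.0 z 0.0592 (650, 10, 89.2, 122, 43) px [357. 191.]
hue 11.0 z 0.0594 (613, -133, 92.5, 41, 26) px [299. 362.]
```

>>> apply_moves --motion '[{"jaw": 0.4,"x": 174,"y": -161,"z": 20,"ax": 0,"ay": 0,"az": 5.5},{"jaw": 0.4,"x": 174,"y": -161,"z": 20,"ax": 0,"ay": 0,"az": 5.5},{"jaw": 0.4,"x": 174,"y": -161,"z": 55,"ax": 0,"ay": 0,"az": 5.5},{"jaw": 0.4,"x": 174,"y": -161,"z": 55,"ax": 0,"ay": 0,"az": 5.5},{"jaw": 0.4,"x": 174,"y": -161,"z": 55,"ax": 0,"ay": 0,"az": 5.5}]'

```text
clock: 9.35
eef_pos: [0.4096, 0.1749, 0.2326]
eef_rot: [[0.104, 0.995, -0.011], [0.995, -0.104, -0.002], [-0.003, -0.01, -1.0]]
ft_force: [0.8, -0.2, 0.2]
opening: 0.4
grasp_force: 0.0
```

```bash
python3 go.py 417 173 202 -6.3
python3 - <<'E'
from h import *
print(cards(shot("wrist")))
im=shot("top"); print(cards(im))
E
```

```text
t 9.35 at [409.6 174.9 232.6] phi -6.0 F [ 0.8 -0.2  0.2] op 0.4
shift [-1.   7.9 30.6] az 0.3
[(559, 35, 0.5, 38, 22), (403, 140, 173.2, 53, 17), (414, 175, 173.1, 109, 85)]
[(414, 142, 0.2, 110, 31), (549, -170, 1.1, 109, 86), (579, -2, 1.3, 109, 86)]
```

>>> apply_moves --motion '[{"jaw": 0.4,"x": 0,"y": 0,"z": 15,"ax": 0,"ay": 0,"az": 0},{"jaw": 0.4,"x": 0,"y": 0,"z": 28,"ax": 0,"ay": 0,"az": 0},{"jaw": 0.4,"x": 0,"y": 0,"z": 33,"ax": 0,"ay": 0,"az": 0},{"jaw": 0.4,"x": 0,"y": 0,"z": 35,"ax": 0,"ay": 0,"az": 0},{"jaw": 0.4,"x": 0,"y": 0,"z": 35,"ax": 0,"ay": 0,"az": 0}]'

```text
clock: 10.07
eef_pos: [0.4157, 0.1733, 0.2034]
eef_rot: [[0.11, 0.994, 0.0], [0.994, -0.11, -0.0], [-0.0, 0.0, -1.0]]
ft_force: [-5.3, -1.8, 18.9]
opening: 0.402
grasp_force: 8.9
```

```bash
python3 go.py 545 177 202 -8.3
python3 - <<'E'
from h import *
print(cards(shot("wrist")))
E
```

```text
t 10.07 at [415.7 173.3 203.4] phi -6.3 F [-5.3 -1.8 18.9] op 0.4
shift [ 17.8 128.1   1.4] az 2.0
[(412, 140, 173.7, 52, 17), (416, 183, 173.3, 109, 70)]
```

>>> apply_moves --motion '[{"jaw": 0.4,"x": 0,"y": 0,"z": -0.8,"ax": 0,"ay": 0,"az": 0},{"jaw": 0.4,"x": 2,"y": 13,"z": -0.8,"ax": 0,"ay": 0,"az": 0.2},{"jaw": 0.4,"x": 5,"y": 32,"z": -0.8,"ax": 0,"ay": 0,"az": 0.5},{"jaw": 0.4,"x": 8,"y": 51,"z": -0.8,"ax": 0,"ay": 0,"az": 0.8},{"jaw": 0.4,"x": 11,"y": 70,"z": -0.8,"ax": 0,"ay": 0,"az": 1.1}]'

```text
clock: 10.75
eef_pos: [0.4866, 0.1767, 0.2034]
eef_rot: [[0.129, 0.992, 0.0], [0.992, -0.129, 0.0], [0.0, 0.0, -1.0]]
ft_force: [-3.2, 0.1, 11.1]
opening: 0.4
grasp_force: 5.5
```

```bash
python3 go.py 544 179 202 -8.3
python3 - <<'E'
from h import *
print(cards(shot("wrist")))
E
```

```text
t 10.75 at [486.6 176.7 203.4] phi -7.4 F [-3.2  0.1 11.1] op 0.4
shift [ 9.7 56.6  1.4] az 0.9
[(482, 143, 172.6, 52, 17), (487, 187, 172.2, 109, 70)]
```

>>> apply_moves --motion '[{"jaw": 0.4,"x": 2,"y": 15,"z": -0.1,"ax": 0,"ay": 0,"az": 0.2},{"jaw": 0.4,"x": 5,"y": 32,"z": -0.1,"ax": 0,"ay": 0,"az": 0.5},{"jaw": 0.4,"x": 8,"y": 47,"z": -0.1,"ax": 0,"ay": 0,"az": 0.8},{"jaw": 0.4,"x": 9.7,"y": 56.6,"z": -0.1,"ax": 0,"ay": 0,"az": 0.9},{"jaw": 0.4,"x": 9.7,"y": 56.6,"z": -0.1,"ax": 0,"ay": 0,"az": 0.9}]'

```text
clock: 11.42
eef_pos: [0.5443, 0.179, 0.2035]
eef_rot: [[0.145, 0.989, 0.002], [0.99, -0.145, 0.0], [0.001, 0.002, -1.0]]
ft_force: [0.2, -0.4, 6.8]
opening: 0.403
grasp_force: 3.4
```

>>> apply_moves --motion '[{"jaw": 0.4,"x": 0,"y": 0,"z": 0,"ax": 0,"ay": 0,"az": 0},{"jaw": 0.4,"x": 0,"y": 0,"z": -5,"ax": 0,"ay": 0,"az": 0},{"jaw": 0.4,"x": 0,"y": 0,"z": -40,"ax": 0,"ay": 0,"az": 0},{"jaw": 0.4,"x": 0,"y": 0,"z": -100,"ax": 0,"ay": 0,"az": 0},{"jaw": 0.4,"x": 0,"y": 0,"z": -120,"ax": 0,"ay": 0,"az": 0}]'

```text
clock: 12.05
eef_pos: [0.5438, 0.1793, 0.3262]
eef_rot: [[0.144, 0.99, 0.006], [0.99, -0.144, 0.001], [0.002, 0.006, -1.0]]
ft_force: [-0.2, 0.7, 0.7]
opening: 0.399
grasp_force: 0.0
```

```bash
python3 go.py 398 336 330 8.5
python3 - <<'E'
from h import *
im=shot("wrist"); print(cards(im)); boxes(im)
E
```

```text
t 12.05 at [543.8 179.3 326.2] phi -8.3 F [-0.2  0.7  0.7] op 0.4
shift [ 134.1 -166.9   -4.5] az -16.8
[(551, -21, 179.3, 63, 47), (545, 180, 171.6, 110, 87)]
hue 111.0 z 0.0689 (410, 323, 171.8, 57, 51) px [32. 40.]
hue 13.0 z 0.069 (576, 316, 4.1, 50, 29) px [270.  19.]
hue -1 z 0.0658 (700, 301, 171.8, 56, 14) px [451.  10.]
hue 66.0 z 0.0593 (619, 175, 81.8, 138, 43) px [347. 190.]
```

>>> apply_moves --motion '[{"jaw": 1,"x": 134,"y": -167,"z": -5,"ax": 0,"ay": 0,"az": -17},{"jaw": 1,"x": 134,"y": -167,"z": -5,"ax": 0,"ay": 0,"az": -17},{"jaw": 1,"x": 134,"y": -167,"z": -5,"ax": 0,"ay": 0,"az": -17},{"jaw": 1,"x": 134,"y": -167,"z": -5,"ax": 0,"ay": 0,"az": -17},{"jaw": 1,"x": 134,"y": -167,"z": -5,"ax": 0,"ay": 0,"az": -17}]'

```text
clock: 12.72
eef_pos: [0.3949, 0.3367, 0.326]
eef_rot: [[-0.155, 0.988, -0.002], [0.988, 0.155, -0.001], [-0.001, -0.003, -1.0]]
ft_force: [0.0, 0.7, -0.1]
opening: 0.894
grasp_force: 0.0
```

```bash
python3 - <<'E'
from h import *
im=shot("wrist"); P=pts(im); z=P[...,2]
m=cv2.morphologyEx(((z>.062)&(z<.076)).astype(np.uint8),cv2.MORPH_OPEN,np.ones((3,3))); print(rect(im,m,.07))
cv2.imwrite("pics/w2.png",im["frame"])
im=shot("top"); print(cards(im)); boxes(im)
E
python3 go.py 398 336 225 9
```

```text
[(572, 339, 95.1, 65, 56), (395, 340, 99.0, 64, 50), (493, 419, 106.2, 64, 53)]
[(549, -170, 1.1, 109, 86), (549, 179, 171.4, 110, 87), (579, -2, 1.3, 109, 86)]
hue -1 z 0.0482 (685, -312, 77.5, 86, 31) px [389. 141.]
hue 111.0 z 0.0602 (654, -4, 89.1, 149, 42) px [264. 150.]
hue 66.0 z 0.0601 (623, 168, 81.8, 151, 41) px [193. 161.]
hue 13.0 z 0.0602 (625, -166, 92.4, 148, 41) px [331. 163.]
hue 12.0 z 0.0698 (578, 335, 92.1, 70, 51) px [123. 177.]
hue 12.0 z 0.0695 (507, 417, 99.5, 74, 39) px [ 88. 207.]
hue 111.0 z 0.0697 (400, 331, 99.5, 61, 50) px [121. 251.]
hue 66.0 z 0.07 (396, -324, 76.5, 70, 50) px [397. 261.]
hue 66.0 z 0.067 (184, -538, 1.8, 134, 115) px [483. 355.]
t 12.82 at [396.7 335.5 326.5] phi 8.8 F [ 0.6 -0.   0.3] op 0.98
shift [  0.4   1.5 101.5] az -0.2
```

View pics/w2.png

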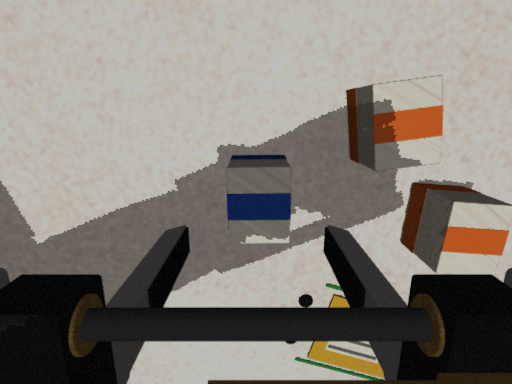

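>>> apply_moves --motion '[{"jaw": 1,"x": 3,"y": 1,"z": 50,"ax": 0,"ay": 0,"az": 0},{"jaw": 1,"x": 3,"y": 1,"z": 100,"ax": 0,"ay": 0,"az": 0},{"jaw": 1,"x": 3,"y": 1,"z": 104,"ax": 0,"ay": 0,"az": 0},{"jaw": 1,"x": 3,"y": 1,"z": 104,"ax": 0,"ay": 0,"az": 0},{"jaw": 1,"x": 3,"y": 1,"z": 104,"ax": 0,"ay": 0,"az": 0}]'

```text
clock: 13.45
eef_pos: [0.3987, 0.3394, 0.2257]
eef_rot: [[-0.151, 0.988, 0.004], [0.989, 0.151, 0.002], [0.002, 0.004, -1.0]]
ft_force: [0.5, -0.9, 0.7]
opening: 0.998
grasp_force: 0.0
```

>>> apply_moves --motion '[{"jaw": 0.3,"x": 0,"y": 0,"z": 0,"ax": 0,"ay": 0,"az": 0},{"jaw": 0.3,"x": 0,"y": 0,"z": 0,"ax": 0,"ay": 0,"az": 0},{"jaw": 0.3,"x": 0,"y": 0,"z": 0,"ax": 0,"ay": 0,"az": 0},{"jaw": 0.3,"x": 0,"y": 0,"z": 0,"ax": 0,"ay": 0,"az": 0},{"jaw": 0.3,"x": 0,"y": 0,"z": 0,"ax": 0,"ay": 0,"az": 0}]' --squeeze 15

```text
clock: 14.08
eef_pos: [0.397, 0.3391, 0.2234]
eef_rot: [[-0.152, 0.988, -0.001], [0.988, 0.152, -0.0], [-0.0, -0.001, -1.0]]
ft_force: [-0.9, 0.0, 1.0]
opening: 0.531
grasp_force: 15.0
```

>>> apply_moves --motion '[{"jaw": 0.3,"x": 0,"y": 0,"z": 0,"ax": 0,"ay": 0,"az": 0},{"jaw": 0.3,"x": 0,"y": 0,"z": -20,"ax": 0,"ay": 0,"az": 0},{"jaw": 0.3,"x": 0,"y": 0,"z": -60,"ax": 0,"ay": 0,"az": 0},{"jaw": 0.3,"x": 0,"y": 0,"z": -110,"ax": 0,"ay": 0,"az": 0},{"jaw": 0.3,"x": 0,"y": 0,"z": -150,"ax": 0,"ay": 0,"az": 0}]'

```text
clock: 14.7
eef_pos: [0.3972, 0.339, 0.3749]
eef_rot: [[-0.152, 0.988, 0.001], [0.988, 0.152, 0.0], [0.0, 0.001, -1.0]]
ft_force: [0.1, 0.7, -2.0]
opening: 0.529
grasp_force: 15.0
```

```bash
python3 go.py 654 -4 380 -0.9
```

```text
t 14.7 at [397.2 339.  374.9] phi 8.7 F [ 0.1  0.7 -2. ] op 0.53
shift [-378.   201.7   -5.1] az 9.6
```

>>> apply_moves --motion '[{"jaw": 0.3,"x": -50,"y": 27,"z": 0,"ax": 0,"ay": 0,"az": 1},{"jaw": 0.3,"x": -100,"y": 53,"z": 0,"ax": 0,"ay": 0,"az": 3},{"jaw": 0.3,"x": -150,"y": 80,"z": 0,"ax": 0,"ay": 0,"az": 5},{"jaw": 0.3,"x": -200,"y": 107,"z": 0,"ax": 0,"ay": 0,"az": 7},{"jaw": 0.3,"x": -250,"y": 133,"z": 0,"ax": 0,"ay": 0,"az": 9.6}]'

```text
clock: 15.32
eef_pos: [0.5674, 0.1105, 0.3728]
eef_rot: [[0.017, 1.0, -0.001], [1.0, -0.017, 0.0], [0.0, -0.001, -1.0]]
ft_force: [0.8, -0.1, -1.2]
opening: 0.531
grasp_force: 15.0
```

```bash
python3 go.py 654 -4 380 -0.9
```

```text
t 15.32 at [567.4 110.5 372.8] phi -0.9 F [ 0.8 -0.1 -1.2] op 0.53
shift [-113.1   88.5   -7.3] az -0.0
```

>>> apply_moves --motion '[{"jaw": 0.3,"x": -40,"y": 31,"z": 0,"ax": 0,"ay": 0,"az": 0},{"jaw": 0.3,"x": -80,"y": 62,"z": 0,"ax": 0,"ay": 0,"az": 0},{"jaw": 0.3,"x": -113,"y": 86,"z": 0,"ax": 0,"ay": 0,"az": 0},{"jaw": 0.3,"x": -113,"y": 86,"z": 0,"ax": 0,"ay": 0,"az": 0},{"jaw": 0.3,"x": -113,"y": 86,"z": 0,"ax": 0,"ay": 0,"az": 0}]'

```text
clock: 15.95
eef_pos: [0.6505, -0.0019, 0.3724]
eef_rot: [[0.015, 1.0, -0.002], [1.0, -0.015, 0.001], [0.001, -0.002, -1.0]]
ft_force: [-0.3, -0.5, -1.4]
opening: 0.53
grasp_force: 15.0
```

```bash
python3 go.py 654 -4 284 -0.9
python3 - <<'E'
from h import *
im=shot("wrist"); print(cards(im)); boxes(im); cv2.imwrite("pics/w3.png",im["frame"])
E
```

```text
t 15.95 at [650.5  -1.9 372.4] phi -0.9 F [-0.3 -0.5 -1.4] op 0.53
shift [-2.1  3.7 88.4] az 0.0
[(574, -2, 179.1, 108, 87), (537, 162, 172.8, 98, 53)]
hue 66.0 z 0.0591 (615, 131, 81.7, 74, 41) px [215.  44.]
hue 111.0 z 0.0593 (652, 41, 88.7, 60, 39) px [259. 146.]
hue 11.0 z 0.0596 (624, -201, 92.0, 55, 41) px [237. 361.]
```

View pics/w3.png

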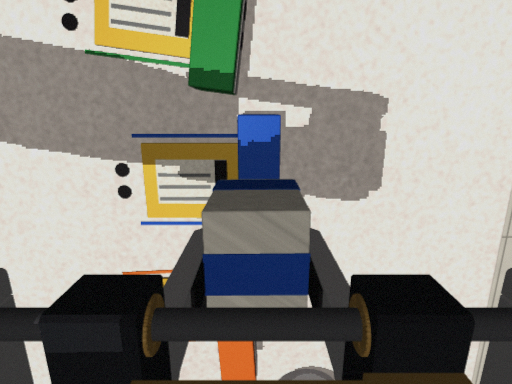

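>>> apply_moves --motion '[{"jaw": 0.3,"x": -2,"y": 3,"z": 30,"ax": 0,"ay": 0,"az": 0},{"jaw": 0.3,"x": -2,"y": 3,"z": 60,"ax": 0,"ay": 0,"az": 0},{"jaw": 0.3,"x": -2,"y": 3,"z": 78,"ax": 0,"ay": 0,"az": 0},{"jaw": 0.3,"x": -2,"y": 3,"z": 86,"ax": 0,"ay": 0,"az": 0},{"jaw": 0.3,"x": -2,"y": 3,"z": 86,"ax": 0,"ay": 0,"az": 0}]'

```text
clock: 16.62
eef_pos: [0.6539, -0.0037, 0.2874]
eef_rot: [[0.014, 1.0, -0.0], [1.0, -0.014, 0.0], [0.0, -0.0, -1.0]]
ft_force: [-0.1, -0.3, -1.5]
opening: 0.53
grasp_force: 15.0
```

>>> apply_moves --motion '[{"jaw": 0.3,"x": 0,"y": 0,"z": 0,"ax": 0,"ay": 0,"az": 0},{"jaw": 0.3,"x": 0,"y": 0,"z": 0,"ax": 0,"ay": 0,"az": 0},{"jaw": 0.3,"x": 0,"y": 0,"z": 0,"ax": 0,"ay": 0,"az": 0},{"jaw": 0.3,"x": 0,"y": 0,"z": 0,"ax": 0,"ay": 0,"az": 0},{"jaw": 0.3,"x": 0,"y": 0,"z": 0,"ax": 0,"ay": 0,"az": 0}]'

```text
clock: 17.25
eef_pos: [0.6539, -0.0042, 0.2875]
eef_rot: [[0.015, 1.0, 0.0], [1.0, -0.015, -0.0], [-0.0, 0.0, -1.0]]
ft_force: [-0.8, -1.1, -2.0]
opening: 0.534
grasp_force: 15.0
```

```bash
python3 go.py 654 -4 283.4 -0.9
```

```text
t 17.25 at [653.9  -4.2 287.5] phi -0.9 F [-0.8 -1.1 -2. ] op 0.53
shift [0.2 0.1 4.1] az 0.0
```

>>> apply_moves --motion '[{"jaw": 0.3,"x": 0,"y": 0,"z": 2,"ax": 0,"ay": 0,"az": 0},{"jaw": 0.3,"x": 0,"y": 0,"z": 3.8,"ax": 0,"ay": 0,"az": 0},{"jaw": 0.3,"x": 0,"y": 0,"z": 3.8,"ax": 0,"ay": 0,"az": 0},{"jaw": 0.3,"x": 0,"y": 0,"z": 3.8,"ax": 0,"ay": 0,"az": 0},{"jaw": 0.3,"x": 0,"y": 0,"z": 3.8,"ax": 0,"ay": 0,"az": 0}]'

```text
clock: 17.88
eef_pos: [0.6539, -0.0041, 0.2835]
eef_rot: [[0.015, 1.0, -0.0], [1.0, -0.015, 0.0], [0.0, -0.0, -1.0]]
ft_force: [0.7, 0.2, -1.5]
opening: 0.53
grasp_force: 15.0
```

>>> apply_moves --motion '[{"jaw": 0.9,"x": 0,"y": 0,"z": 0,"ax": 0,"ay": 0,"az": 0},{"jaw": 0.9,"x": 0,"y": 0,"z": 0,"ax": 0,"ay": 0,"az": 0},{"jaw": 0.9,"x": 0,"y": 0,"z": 0,"ax": 0,"ay": 0,"az": 0},{"jaw": 0.9,"x": 0,"y": 0,"z": -10,"ax": 0,"ay": 0,"az": 0},{"jaw": 0.9,"x": 0,"y": 0,"z": -40,"ax": 0,"ay": 0,"az": 0}]'

```text
clock: 18.5
eef_pos: [0.6532, -0.0041, 0.3224]
eef_rot: [[0.015, 1.0, -0.004], [1.0, -0.015, 0.001], [0.0, -0.004, -1.0]]
ft_force: [0.1, 0.1, -0.4]
opening: 0.895
grasp_force: 0.0
```

>>> apply_moves --motion '[{"jaw": 0.9,"x": 0,"y": 0,"z": -50,"ax": 0,"ay": 0,"az": 0},{"jaw": 0.9,"x": 0,"y": 0,"z": -90,"ax": 0,"ay": 0,"az": 0},{"jaw": 0.9,"x": 0,"y": 0,"z": -90,"ax": 0,"ay": 0,"az": 0},{"jaw": 0.9,"x": 0,"y": 0,"z": -90,"ax": 0,"ay": 0,"az": 0},{"jaw": 0.9,"x": 0,"y": 0,"z": -90,"ax": 0,"ay": 0,"az": 0}]'

```text
clock: 19.12
eef_pos: [0.6533, -0.0041, 0.4112]
eef_rot: [[0.015, 1.0, -0.004], [1.0, -0.015, 0.001], [0.001, -0.004, -1.0]]
ft_force: [0.9, -0.0, -0.7]
opening: 0.901
grasp_force: 0.0
```

```bash
python3 go.py 396 -327 400 -13.5
python3 - <<'E'
from h import *
im=shot("wrist"); print(cards(im)); boxes(im)
im=shot("scene"); cv2.imwrite("pics/s1.png",im["frame"])
E
```

```text
t 19.12 at [653.3  -4.1 411.2] phi -0.9 F [ 0.9 -0.  -0.7] op 0.9
shift [-326.8 -252.4   12.1] az 12.6
[(564, -160, 89.3, 74, 58), (574, -1, 179.1, 107, 86), (539, 167, 172.0, 99, 63)]
hue 66.0 z 0.0592 (616, 135, 81.7, 84, 41) px [218.  44.]
hue 111.0 z 0.0594 (654, 48, 179.2, 51, 48) px [257. 135.]
hue 111.0 z 0.0595 (650, -71, 179.2, 38, 12) px [256. 240.]
hue 11.0 z 0.0594 (621, -123, 92.4, 75, 41) px [233. 280.]
hue 11.0 z 0.0596 (625, -226, 179.3, 40, 31) px [239. 352.]
hue -1 z 0.0474 (713, -276, 179.4, 62, 15) px [305. 376.]
```

View pics/s1.png

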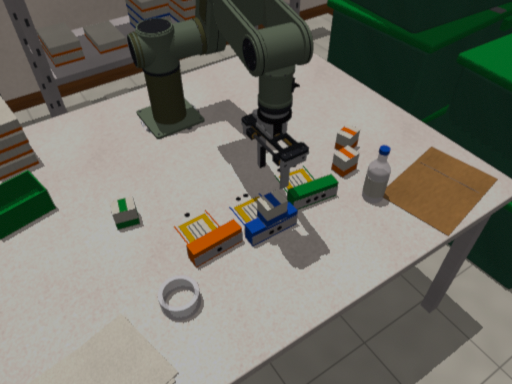

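>>> apply_moves --motion '[{"jaw": 1,"x": -327,"y": -252,"z": 12,"ax": 0,"ay": 0,"az": 12.6},{"jaw": 1,"x": -327,"y": -252,"z": 12,"ax": 0,"ay": 0,"az": 12.6},{"jaw": 1,"x": -327,"y": -252,"z": 12,"ax": 0,"ay": 0,"az": 12.6},{"jaw": 1,"x": -327,"y": -252,"z": 12,"ax": 0,"ay": 0,"az": 12.6},{"jaw": 1,"x": -327,"y": -252,"z": 12,"ax": 0,"ay": 0,"az": 12.6}]'

```text
clock: 19.85
eef_pos: [0.458, -0.2498, 0.4037]
eef_rot: [[0.232, 0.973, -0.001], [0.973, -0.232, 0.001], [0.0, -0.001, -1.0]]
ft_force: [0.3, 0.2, -0.2]
opening: 1.002
grasp_force: 0.0
```

```bash
python3 go.py 396 -327 320 -13.5
```

```text
t 19.85 at [ 458.  -249.8  403.7] phi -13.4 F [ 0.3  0.2 -0.2] op 1.0
shift [-89.5 -42.3  83.7] az 0.1
```

>>> apply_moves --motion '[{"jaw": 1,"x": -89,"y": -42,"z": 30,"ax": 0,"ay": 0,"az": 0},{"jaw": 1,"x": -89,"y": -42,"z": 60,"ax": 0,"ay": 0,"az": 0},{"jaw": 1,"x": -89,"y": -42,"z": 84,"ax": 0,"ay": 0,"az": 0},{"jaw": 1,"x": -89,"y": -42,"z": 84,"ax": 0,"ay": 0,"az": 0},{"jaw": 1,"x": -89,"y": -42,"z": 84,"ax": 0,"ay": 0,"az": 0}]'

```text
clock: 20.48
eef_pos: [0.3985, -0.3254, 0.3211]
eef_rot: [[0.232, 0.973, 0.001], [0.973, -0.232, -0.001], [-0.0, 0.001, -1.0]]
ft_force: [-0.6, -0.3, 0.0]
opening: 0.998
grasp_force: 0.0
```

```bash
cat > near.py <<'E'
from h import *
im=shot("wrist"); z=pts(im)[...,2]
m=cv2.morphologyEx(((z>.062)&(z<.076)).astype(np.uint8),cv2.MORPH_OPEN,np.ones((3,3))); print(rect(im,m,.07))
im=shot("top"); print(cards(im))
E
python3 near.py; python3 go.py 396 -327 225 -13.5
```

```text
[(391, -327, 76.5, 64, 51)]
[(549, -170, 1.1, 109, 86), (549, 179, 171.7, 110, 87), (579, -2, 1.3, 109, 86)]
t 20.57 at [ 398.8 -325.5  322. ] phi -13.4 F [ 0.7  0.6 -0. ] op 1.0
shift [-2.  -2.6 97. ] az 0.1
```

>>> apply_moves --motion '[{"jaw": 1,"x": -2,"y": -3,"z": 45,"ax": 0,"ay": 0,"az": 0},{"jaw": 1,"x": -2,"y": -3,"z": 90,"ax": 0,"ay": 0,"az": 0},{"jaw": 1,"x": -2,"y": -3,"z": 97,"ax": 0,"ay": 0,"az": 0},{"jaw": 1,"x": -2,"y": -3,"z": 97,"ax": 0,"ay": 0,"az": 0},{"jaw": 1,"x": -2,"y": -3,"z": 97,"ax": 0,"ay": 0,"az": 0}]'

```text
clock: 21.2
eef_pos: [0.3957, -0.3276, 0.2259]
eef_rot: [[0.232, 0.973, 0.003], [0.973, -0.232, -0.003], [-0.003, 0.004, -1.0]]
ft_force: [0.1, -0.9, -0.5]
opening: 1.004
grasp_force: 0.0
```

>>> apply_moves --motion '[{"jaw": 0.3,"x": 0,"y": 0,"z": 0,"ax": 0,"ay": 0,"az": 0},{"jaw": 0.3,"x": 0,"y": 0,"z": 0,"ax": 0,"ay": 0,"az": 0},{"jaw": 0.3,"x": 0,"y": 0,"z": 0,"ax": 0,"ay": 0,"az": 0},{"jaw": 0.3,"x": 0,"y": 0,"z": 0,"ax": 0,"ay": 0,"az": 0},{"jaw": 0.3,"x": 0,"y": 0,"z": 0,"ax": 0,"ay": 0,"az": 0}]'

```text
clock: 21.82
eef_pos: [0.3944, -0.3266, 0.2234]
eef_rot: [[0.233, 0.973, -0.001], [0.973, -0.233, 0.0], [0.0, -0.001, -1.0]]
ft_force: [-1.3, 0.3, 1.5]
opening: 0.532
grasp_force: 15.0
```

>>> apply_moves --motion '[{"jaw": 0.3,"x": 0,"y": 0,"z": 0,"ax": 0,"ay": 0,"az": 0},{"jaw": 0.3,"x": 0,"y": 0,"z": -30,"ax": 0,"ay": 0,"az": 0},{"jaw": 0.3,"x": 0,"y": 0,"z": -80,"ax": 0,"ay": 0,"az": 0},{"jaw": 0.3,"x": 0,"y": 0,"z": -130,"ax": 0,"ay": 0,"az": 0},{"jaw": 0.3,"x": 0,"y": 0,"z": -180,"ax": 0,"ay": 0,"az": 0}]'

```text
clock: 22.45
eef_pos: [0.3944, -0.3264, 0.4046]
eef_rot: [[0.233, 0.973, -0.0], [0.973, -0.233, 0.001], [0.001, -0.0, -1.0]]
ft_force: [-0.1, 0.8, -1.4]
opening: 0.529
grasp_force: 15.0
```

```bash
python3 go.py 623 168 420 -8.3
```

```text
t 22.45 at [ 394.4 -326.4  404.6] phi -13.5 F [-0.1  0.8 -1.4] op 0.53
shift [534.  107.2 -15.2] az -5.2
```

>>> apply_moves --motion '[{"jaw": 0.3,"x": 40,"y": 8,"z": -5,"ax": 0,"ay": 0,"az": -1},{"jaw": 0.3,"x": 95,"y": 19,"z": -15,"ax": 0,"ay": 0,"az": -2},{"jaw": 0.3,"x": 150,"y": 30,"z": -15,"ax": 0,"ay": 0,"az": -3},{"jaw": 0.3,"x": 205,"y": 41,"z": -15,"ax": 0,"ay": 0,"az": -4},{"jaw": 0.3,"x": 260,"y": 52,"z": -15,"ax": 0,"ay": 0,"az": -5}]'

```text
clock: 23.08
eef_pos: [0.5061, -0.0842, 0.4182]
eef_rot: [[0.147, 0.989, 0.0], [0.989, -0.147, 0.0], [0.0, 0.0, -1.0]]
ft_force: [0.7, -0.7, -1.6]
opening: 0.535
grasp_force: 15.0
```

```bash
python3 go.py 623 168 420 -8.3
```

```text
t 23.07 at [506.1 -84.2 418.2] phi -8.4 F [ 0.7 -0.7 -1.6] op 0.53
shift [266.6  78.7  -1.7] az -0.1
```

>>> apply_moves --motion '[{"jaw": 0.3,"x": 60,"y": 18,"z": 0,"ax": 0,"ay": 0,"az": 0},{"jaw": 0.3,"x": 120,"y": 36,"z": 0,"ax": 0,"ay": 0,"az": 0},{"jaw": 0.3,"x": 180,"y": 54,"z": 0,"ax": 0,"ay": 0,"az": 0},{"jaw": 0.3,"x": 230,"y": 70,"z": 0,"ax": 0,"ay": 0,"az": 0},{"jaw": 0.3,"x": 262,"y": 78,"z": 0,"ax": 0,"ay": 0,"az": 0}]'

```text
clock: 23.7
eef_pos: [0.6219, 0.1644, 0.4174]
eef_rot: [[0.145, 0.989, -0.001], [0.989, -0.145, 0.0], [0.0, -0.001, -1.0]]
ft_force: [-1.2, -1.1, -2.3]
opening: 0.533
grasp_force: 15.0
```

>>> apply_moves --motion '[{"jaw": 0.3,"x": 0,"y": 0,"z": 0,"ax": 0,"ay": 0,"az": 0},{"jaw": 0.3,"x": 0,"y": 0,"z": 30,"ax": 0,"ay": 0,"az": 0},{"jaw": 0.3,"x": 0,"y": 0,"z": 60,"ax": 0,"ay": 0,"az": 0},{"jaw": 0.3,"x": 0,"y": 0,"z": 60,"ax": 0,"ay": 0,"az": 0},{"jaw": 0.3,"x": 0,"y": 0,"z": 60,"ax": 0,"ay": 0,"az": 0}]'

```text
clock: 24.32
eef_pos: [0.6216, 0.161, 0.3595]
eef_rot: [[0.148, 0.989, 0.001], [0.989, -0.148, -0.0], [0.0, 0.001, -1.0]]
ft_force: [0.2, 0.9, -1.6]
opening: 0.529
grasp_force: 15.0
```

```bash
python3 go.py 623 168 283.4 -8.3;python3 near.py
```

```text
t 24.32 at [621.6 161.  359.5] phi -8.5 F [ 0.2  0.9 -1.6] op 0.53
shift [ 7.1  0.2 76.1] az -0.2
[(700, 301, 157.8, 40, 9), (577, 319, 4.5, 51, 30)]
[(549, -170, 1.1, 109, 86), (545, 143, 1.7, 109, 28), (579, -2, 1.3, 109, 86)]
```

>>> apply_moves --motion '[{"jaw": 0.3,"x": 7,"y": 1,"z": 30,"ax": 0,"ay": 0,"az": 0},{"jaw": 0.3,"x": 7,"y": 1,"z": 60,"ax": 0,"ay": 0,"az": 0},{"jaw": 0.3,"x": 7,"y": 1,"z": 72,"ax": 0,"ay": 0,"az": 0},{"jaw": 0.3,"x": 7,"y": 1,"z": 75.5,"ax": 0,"ay": 0,"az": 0},{"jaw": 0.3,"x": 7,"y": 1,"z": 75.5,"ax": 0,"ay": 0,"az": 0}]'

```text
clock: 25.05
eef_pos: [0.6241, 0.1685, 0.2845]
eef_rot: [[0.147, 0.989, 0.003], [0.989, -0.147, 0.0], [0.001, 0.003, -1.0]]
ft_force: [-0.4, -0.2, -0.4]
opening: 0.531
grasp_force: 15.0
```

>>> apply_moves --motion '[{"jaw": 0.3,"x": 0,"y": 0,"z": 0,"ax": 0,"ay": 0,"az": 0},{"jaw": 0.3,"x": 0,"y": 0,"z": 0,"ax": 0,"ay": 0,"az": 0},{"jaw": 0.3,"x": 0,"y": 0,"z": 0,"ax": 0,"ay": 0,"az": 0},{"jaw": 0.3,"x": 0,"y": 0,"z": 0,"ax": 0,"ay": 0,"az": 0},{"jaw": 0.3,"x": 0,"y": 0,"z": 0,"ax": 0,"ay": 0,"az": 0}]'

```text
clock: 25.68
eef_pos: [0.6236, 0.1685, 0.2835]
eef_rot: [[0.147, 0.989, 0.001], [0.989, -0.147, 0.0], [0.0, 0.001, -1.0]]
ft_force: [0.3, -0.0, 0.8]
opening: 0.529
grasp_force: 15.0
```

```bash
python3 go.py 623 168 283.4 -8.3
```

```text
t 25.68 at [623.6 168.5 283.5] phi -8.5 F [ 0.3 -0.   0.8] op 0.53
shift [-0.6 -0.5  0.1] az -0.2
```

Seated. Release, rise.

>>> apply_moves --motion '[{"jaw": 0.9,"x": 0,"y": 0,"z": 0,"ax": 0,"ay": 0,"az": 0},{"jaw": 0.9,"x": 0,"y": 0,"z": 0,"ax": 0,"ay": 0,"az": 0},{"jaw": 0.9,"x": 0,"y": 0,"z": 0,"ax": 0,"ay": 0,"az": 0},{"jaw": 0.9,"x": 0,"y": 0,"z": -10,"ax": 0,"ay": 0,"az": 0},{"jaw": 0.9,"x": 0,"y": 0,"z": -40,"ax": 0,"ay": 0,"az": 0}]'

```text
clock: 26.3
eef_pos: [0.6226, 0.1684, 0.3218]
eef_rot: [[0.147, 0.989, -0.005], [0.989, -0.147, -0.001], [-0.001, -0.004, -1.0]]
ft_force: [-0.5, 1.4, 0.1]
opening: 0.902
grasp_force: 0.0
```

>>> apply_moves --motion '[{"jaw": 0.9,"x": 0,"y": 0,"z": -50,"ax": 0,"ay": 0,"az": 0},{"jaw": 0.9,"x": 0,"y": 0,"z": -80,"ax": 0,"ay": 0,"az": 0},{"jaw": 0.9,"x": 0,"y": 0,"z": -80,"ax": 0,"ay": 0,"az": 0},{"jaw": 0.9,"x": 0,"y": 0,"z": -80,"ax": 0,"ay": 0,"az": 0},{"jaw": 0.9,"x": 0,"y": 0,"z": -80,"ax": 0,"ay": 0,"az": 0}]'

```text
clock: 26.92
eef_pos: [0.6228, 0.1684, 0.4004]
eef_rot: [[0.147, 0.989, -0.004], [0.989, -0.147, -0.001], [-0.001, -0.004, -1.0]]
ft_force: [-0.7, -0.4, -0.6]
opening: 0.898
grasp_force: 0.0
```

```bash
python3 go.py 575 338 340 2.2; python3 near.py
```

```text
t 26.93 at [622.8 168.4 400.4] phi -8.5 F [-0.7 -0.4 -0.6] op 0.9
shift [160.8 -72.   60.5] az -10.7
[(653, 29, 179.8, 50, 9), (693, 308, 136.4, 45, 11), (576, 329, 4.5, 51, 49)]
[(549, -170, 1.1, 109, 86), (547, 153, 1.7, 115, 48), (579, -2, 1.3, 109, 86)]
```

>>> apply_moves --motion '[{"jaw": 1,"x": 161,"y": -72,"z": 10,"ax": 0,"ay": 0,"az": -10.5},{"jaw": 1,"x": 161,"y": -72,"z": 20,"ax": 0,"ay": 0,"az": -10.5},{"jaw": 1,"x": 161,"y": -72,"z": 40,"ax": 0,"ay": 0,"az": -10.5},{"jaw": 1,"x": 161,"y": -72,"z": 40,"ax": 0,"ay": 0,"az": -10.5},{"jaw": 1,"x": 161,"y": -72,"z": 40,"ax": 0,"ay": 0,"az": -10.5}]'

```text
clock: 27.65
eef_pos: [0.5759, 0.3381, 0.3623]
eef_rot: [[-0.036, 0.999, -0.001], [0.999, 0.036, -0.001], [-0.001, -0.001, -1.0]]
ft_force: [-0.1, 1.2, -0.1]
opening: 1.0
grasp_force: 0.0
```

```bash
python3 - <<'E'
from h import *
for n in("top0.npz","scene0.npz"):
    P=pts(dict(np.load(n))).reshape(-1,3)
    for a,b in((.175,.2),(.03,.14)):
        q=P[(P[:,2]>a)&(P[:,2]<b)&(abs(P[:,0]-.72)<.1)&(P[:,1]>.2)&(P[:,1]<.45)]
        if len(q): print(n,a,len(q),np.percentile(q,[2,50,98],axis=0).round(3).tolist())
E
python3 near.py; python3 go.py 577 338 225 2.2
```

```text
top0.npz 0.175 165 [[0.703, 0.315, 0.178], [0.715, 0.327, 0.19], [0.729, 0.341, 0.194]]
top0.npz 0.03 888 [[0.623, 0.204, 0.035], [0.696, 0.304, 0.094], [0.742, 0.349, 0.138]]
scene0.npz 0.175 95 [[0.702, 0.314, 0.177], [0.718, 0.324, 0.188], [0.729, 0.34, 0.191]]
scene0.npz 0.03 906 [[0.626, 0.204, 0.032], [0.724, 0.303, 0.08], [0.746, 0.341, 0.138]]
[(690, 343, 58.7, 56, 20), (574, 339, 94.8, 65, 50), (495, 419, 106.3, 64, 52)]
[(549, -170, 1.1, 109, 86), (549, 179, 171.6, 110, 87), (579, -2, 1.3, 109, 86)]
t 27.75 at [576.7 337.2 363.7] phi 1.9 F [ 1.9 -0.  -0.5] op 1.0
shift [8.000e-01 1.000e-01 1.387e+02] az -0.3
```

>>> apply_moves --motion '[{"jaw": 1,"x": 1,"y": 0,"z": 45,"ax": 0,"ay": 0,"az": -1.5},{"jaw": 1,"x": 1,"y": 0,"z": 90,"ax": 0,"ay": 0,"az": -1.5},{"jaw": 1,"x": 1,"y": 0,"z": 130,"ax": 0,"ay": 0,"az": -1.5},{"jaw": 1,"x": 1,"y": 0,"z": 137,"ax": 0,"ay": 0,"az": -1.5},{"jaw": 1,"x": 1,"y": 0,"z": 137,"ax": 0,"ay": 0,"az": -1.5}]'

```text
clock: 28.38
eef_pos: [0.5768, 0.3387, 0.2272]
eef_rot: [[-0.06, 0.998, 0.001], [0.998, 0.06, 0.001], [0.0, 0.001, -1.0]]
ft_force: [-0.3, -0.5, 0.3]
opening: 0.998
grasp_force: 0.0
```

>>> apply_moves --motion '[{"jaw": 0.3,"x": 0,"y": 0,"z": 0,"ax": 0,"ay": 0,"az": 0},{"jaw": 0.3,"x": 0,"y": 0,"z": 0,"ax": 0,"ay": 0,"az": 0},{"jaw": 0.3,"x": 0,"y": 0,"z": 0,"ax": 0,"ay": 0,"az": 0},{"jaw": 0.3,"x": 0,"y": 0,"z": 0,"ax": 0,"ay": 0,"az": 0},{"jaw": 0.3,"x": 0,"y": 0,"z": 0,"ax": 0,"ay": 0,"az": 0}]'

```text
clock: 29.0
eef_pos: [0.5757, 0.3394, 0.2261]
eef_rot: [[-0.062, 0.998, -0.0], [0.998, 0.062, -0.0], [0.0, -0.0, -1.0]]
ft_force: [-0.1, -0.6, 1.3]
opening: 0.533
grasp_force: 14.9
```

>>> apply_moves --motion '[{"jaw": 0.3,"x": 0,"y": 0,"z": 0,"ax": 0,"ay": 0,"az": 0},{"jaw": 0.3,"x": 0,"y": 0,"z": -30,"ax": 0,"ay": 0,"az": 0},{"jaw": 0.3,"x": 0,"y": 0,"z": -80,"ax": 0,"ay": 0,"az": 0},{"jaw": 0.3,"x": 0,"y": 0,"z": -130,"ax": 0,"ay": 0,"az": 0},{"jaw": 0.3,"x": 0,"y": 0,"z": -190,"ax": 0,"ay": 0,"az": 0}]'

```text
clock: 29.62
eef_pos: [0.5753, 0.3391, 0.4155]
eef_rot: [[-0.062, 0.998, -0.004], [0.998, 0.062, -0.002], [-0.001, -0.004, -1.0]]
ft_force: [1.4, 0.1, -1.2]
opening: 0.534
grasp_force: 14.9
```

```bash
python3 go.py 624 -200 430 2
```

```text
t 29.62 at [575.3 339.1 415.5] phi 3.5 F [ 1.4  0.1 -1.2] op 0.53
shift [-541.1   15.3  -13.8] az 1.5
```

>>> apply_moves --motion '[{"jaw": 0.3,"x": -40,"y": 1,"z": -8,"ax": 0,"ay": 0,"az": 1.5},{"jaw": 0.3,"x": -95,"y": 3,"z": -14,"ax": 0,"ay": 0,"az": 1.5},{"jaw": 0.3,"x": -155,"y": 5,"z": -14,"ax": 0,"ay": 0,"az": 1.5},{"jaw": 0.3,"x": -215,"y": 6,"z": -14,"ax": 0,"ay": 0,"az": 1.5},{"jaw": 0.3,"x": -275,"y": 8,"z": -14,"ax": 0,"ay": 0,"az": 1.5}]'

```text
clock: 30.25
eef_pos: [0.6005, 0.0636, 0.4294]
eef_rot: [[-0.036, 0.999, -0.001], [0.999, 0.036, -0.0], [0.0, -0.001, -1.0]]
ft_force: [0.7, -0.4, -1.7]
opening: 0.532
grasp_force: 14.9
```

>>> apply_moves --motion '[{"jaw": 0.3,"x": -55,"y": 1,"z": 0,"ax": 0,"ay": 0,"az": 0},{"jaw": 0.3,"x": -110,"y": 2,"z": 0,"ax": 0,"ay": 0,"az": 0},{"jaw": 0.3,"x": -165,"y": 3,"z": 0,"ax": 0,"ay": 0,"az": 0},{"jaw": 0.3,"x": -220,"y": 5,"z": 0,"ax": 0,"ay": 0,"az": 0},{"jaw": 0.3,"x": -258,"y": 6,"z": 0,"ax": 0,"ay": 0,"az": 0}]'

```text
clock: 30.88
eef_pos: [0.6156, -0.1948, 0.4291]
eef_rot: [[-0.034, 0.999, -0.001], [0.999, 0.034, 0.0], [0.0, -0.001, -1.0]]
ft_force: [-0.7, 0.1, -1.8]
opening: 0.534
grasp_force: 14.9
```

```bash
python3 go.py 626 -200 350 2
```

```text
t 30.88 at [ 615.6 -194.8  429.1] phi 1.9 F [-0.7  0.1 -1.8] op 0.53
shift [-5.6 10.3 79.1] az -0.1
```

>>> apply_moves --motion '[{"jaw": 0.3,"x": -5,"y": 10,"z": 40,"ax": 0,"ay": 0,"az": 0},{"jaw": 0.3,"x": -5,"y": 10,"z": 79,"ax": 0,"ay": 0,"az": 0},{"jaw": 0.3,"x": -5,"y": 10,"z": 79,"ax": 0,"ay": 0,"az": 0},{"jaw": 0.3,"x": -5,"y": 10,"z": 79,"ax": 0,"ay": 0,"az": 0},{"jaw": 0.3,"x": -5,"y": 10,"z": 79,"ax": 0,"ay": 0,"az": 0}]'

```text
clock: 31.5
eef_pos: [0.6269, -0.197, 0.3538]
eef_rot: [[-0.036, 0.999, 0.004], [0.999, 0.036, -0.002], [-0.002, 0.004, -1.0]]
ft_force: [0.5, -0.0, -1.0]
opening: 0.534
grasp_force: 14.9
```

```bash
python3 go.py 626 -200 286.3 2
python3 - <<'E'
from h import *
im=shot("wrist"); print(cards(im));boxes(im); cv2.imwrite("pics/w4.png",im["frame"])
E
```

```text
t 31.5 at [ 626.9 -197.   353.8] phi 2.1 F [ 0.5 -0.  -1. ] op 0.53
shift [-2.9 -1.3 67.5] az 0.1
[(544, -170, 2.0, 107, 87), (574, -36, 2.1, 110, 26)]
hue 111.0 z 0.0591 (650, -58, 89.1, 45, 40) px [291.  30.]
hue 13.0 z 0.0593 (621, -137, 92.4, 91, 40) px [251. 126.]
hue -1 z 0.0473 (727, -277, 166.8, 25, 12) px [350. 271.]
```

View pics/w4.png

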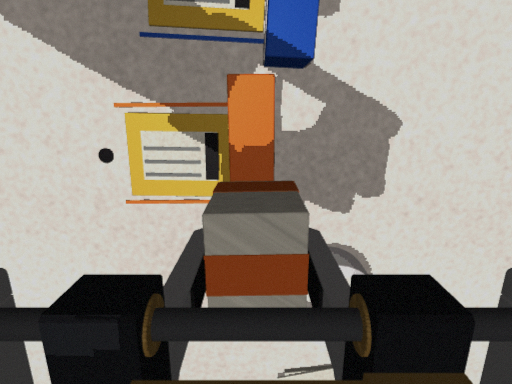

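>>> apply_moves --motion '[{"jaw": 0.3,"x": -2,"y": 0,"z": 30,"ax": 0,"ay": 0,"az": 0},{"jaw": 0.3,"x": -2,"y": 0,"z": 52,"ax": 0,"ay": 0,"az": 0},{"jaw": 0.3,"x": -2,"y": 0,"z": 62,"ax": 0,"ay": 0,"az": 0},{"jaw": 0.3,"x": -2,"y": 0,"z": 62,"ax": 0,"ay": 0,"az": 0},{"jaw": 0.3,"x": -2,"y": 0,"z": 62,"ax": 0,"ay": 0,"az": 0}]'

```text
clock: 32.17
eef_pos: [0.6268, -0.1991, 0.2907]
eef_rot: [[-0.036, 0.999, 0.003], [0.999, 0.036, -0.001], [-0.001, 0.002, -1.0]]
ft_force: [-0.8, 0.1, -0.7]
opening: 0.535
grasp_force: 14.9
```

```bash
python3 go.py 626 -200 286.1 2
```

```text
t 32.17 at [ 626.8 -199.1  290.7] phi 2.0 F [-0.8  0.1 -0.7] op 0.53
shift [-0.9 -0.9  4.6] az 0.0
```

>>> apply_moves --motion '[{"jaw": 0.3,"x": -1,"y": 0,"z": 2,"ax": 0,"ay": 0,"az": 0},{"jaw": 0.3,"x": -1,"y": 0,"z": 3.5,"ax": 0,"ay": 0,"az": 0},{"jaw": 0.3,"x": -1,"y": 0,"z": 3.5,"ax": 0,"ay": 0,"az": 0},{"jaw": 0.3,"x": -1,"y": 0,"z": 3.5,"ax": 0,"ay": 0,"az": 0},{"jaw": 0.3,"x": -1,"y": 0,"z": 3.5,"ax": 0,"ay": 0,"az": 0}]'

```text
clock: 32.8
eef_pos: [0.6265, -0.2001, 0.2862]
eef_rot: [[-0.036, 0.999, 0.001], [0.999, 0.036, -0.001], [-0.001, 0.001, -1.0]]
ft_force: [0.3, -0.2, 1.1]
opening: 0.53
grasp_force: 14.9
```

>>> apply_moves --motion '[{"jaw": 0.9,"x": 0,"y": 0,"z": 0,"ax": 0,"ay": 0,"az": 0},{"jaw": 0.9,"x": 0,"y": 0,"z": 0,"ax": 0,"ay": 0,"az": 0},{"jaw": 0.9,"x": 0,"y": 0,"z": 0,"ax": 0,"ay": 0,"az": 0},{"jaw": 0.9,"x": 0,"y": 0,"z": -10,"ax": 0,"ay": 0,"az": 0},{"jaw": 0.9,"x": 0,"y": 0,"z": -40,"ax": 0,"ay": 0,"az": 0}]'

```text
clock: 33.42
eef_pos: [0.6255, -0.1996, 0.3242]
eef_rot: [[-0.036, 0.999, -0.004], [0.999, 0.036, 0.002], [0.002, -0.004, -1.0]]
ft_force: [-0.1, 0.0, 0.1]
opening: 0.898
grasp_force: 0.0
```

>>> apply_moves --motion '[{"jaw": 0.9,"x": 0,"y": 0,"z": -50,"ax": 0,"ay": 0,"az": 0},{"jaw": 0.9,"x": 0,"y": 0,"z": -90,"ax": 0,"ay": 0,"az": 0},{"jaw": 0.9,"x": 0,"y": 0,"z": -90,"ax": 0,"ay": 0,"az": 0},{"jaw": 0.9,"x": 0,"y": 0,"z": -90,"ax": 0,"ay": 0,"az": 0},{"jaw": 0.9,"x": 0,"y": 0,"z": -90,"ax": 0,"ay": 0,"az": 0}]'

```text
clock: 34.05
eef_pos: [0.6258, -0.1997, 0.4131]
eef_rot: [[-0.036, 0.999, -0.004], [0.999, 0.036, 0.002], [0.002, -0.004, -1.0]]
ft_force: [0.8, 0.6, -0.9]
opening: 0.898
grasp_force: 0.0
```

```bash
python3 go.py 497 418 410 16.4
```

```text
t 34.05 at [ 625.8 -199.7  413.1] phi 2.0 F [ 0.8  0.6 -0.9] op 0.9
shift [ 621.9 -106.7    4.7] az -14.4
```

>>> apply_moves --motion '[{"jaw": 1,"x": 622,"y": -107,"z": 5,"ax": 0,"ay": 0,"az": -14.4},{"jaw": 1,"x": 622,"y": -107,"z": 5,"ax": 0,"ay": 0,"az": -14.4},{"jaw": 1,"x": 622,"y": -107,"z": 5,"ax": 0,"ay": 0,"az": -14.4},{"jaw": 1,"x": 622,"y": -107,"z": 5,"ax": 0,"ay": 0,"az": -14.4},{"jaw": 1,"x": 622,"y": -107,"z": 5,"ax": 0,"ay": 0,"az": -14.4}]'

```text
clock: 34.67
eef_pos: [0.5613, 0.1078, 0.4112]
eef_rot: [[-0.283, 0.959, -0.003], [0.959, 0.283, -0.0], [0.001, -0.003, -1.0]]
ft_force: [1.1, -0.2, -0.2]
opening: 1.0
grasp_force: 0.0
```

```bash
python3 go.py 497 418 350 16.4
```

```text
t 34.67 at [561.3 107.8 411.2] phi 16.4 F [ 1.1 -0.2 -0.2] op 1.0
shift [315.7  26.2  61.4] az 0.0
```

>>> apply_moves --motion '[{"jaw": 1,"x": 316,"y": 26,"z": 0,"ax": 0,"ay": 0,"az": 0},{"jaw": 1,"x": 316,"y": 26,"z": 0,"ax": 0,"ay": 0,"az": 0},{"jaw": 1,"x": 316,"y": 26,"z": 0,"ax": 0,"ay": 0,"az": 0},{"jaw": 1,"x": 316,"y": 26,"z": 60,"ax": 0,"ay": 0,"az": 0},{"jaw": 1,"x": 316,"y": 26,"z": 60,"ax": 0,"ay": 0,"az": 0}]'

```text
clock: 35.3
eef_pos: [0.5002, 0.4023, 0.3585]
eef_rot: [[-0.283, 0.959, -0.001], [0.959, 0.283, -0.001], [-0.001, -0.002, -1.0]]
ft_force: [0.4, 0.1, 0.4]
opening: 1.002
grasp_force: 0.0
```

>>> apply_moves --motion '[{"jaw": 1,"x": 0,"y": 0,"z": 0,"ax": 0,"ay": 0,"az": 0},{"jaw": 1,"x": 0,"y": 0,"z": 0,"ax": 0,"ay": 0,"az": 0},{"jaw": 1,"x": 0,"y": 0,"z": 0,"ax": 0,"ay": 0,"az": 0},{"jaw": 1,"x": 0,"y": 0,"z": 0,"ax": 0,"ay": 0,"az": 0},{"jaw": 1,"x": 0,"y": 0,"z": 0,"ax": 0,"ay": 0,"az": 0}]'

```text
clock: 35.92
eef_pos: [0.5017, 0.3998, 0.3613]
eef_rot: [[-0.282, 0.96, 0.001], [0.96, 0.282, 0.001], [0.0, 0.001, -1.0]]
ft_force: [0.1, -0.0, 1.0]
opening: 0.998
grasp_force: 0.0
```

```bash
python3 near.py; python3 go.py 498 419 225 16.4; python3 -c "
from h import *
boxes(shot('top'))"
```

```text
[(685, 349, 114.6, 14, 12), (494, 420, 106.3, 63, 50)]
[(551, -158, 3.1, 110, 87), (549, 179, 171.6, 110, 87), (579, -2, 1.3, 109, 86)]
t 36.02 at [501.4 400.1 361. ] phi 16.4 F [-0.5  0.4 -0.1] op 1.0
shift [ 19.1   1.9 136. ] az -0.0
hue -1 z 0.0484 (753, -319, 91.2, 78, 25) px [393. 112.]
hue 111.0 z 0.0601 (656, 51, 1.4, 42, 39) px [241. 149.]
hue 111.0 z 0.0604 (653, -58, 1.2, 41, 39) px [286. 150.]
hue 66.0 z 0.0602 (632, 228, 172.4, 41, 30) px [168. 157.]
hue 66.0 z 0.0604 (615, 116, 81.8, 46, 40) px [214. 164.]
hue 13.0 z 0.0604 (624, -134, 91.3, 82, 39) px [317. 163.]
hue 11.0 z 0.0696 (499, 412, 106.1, 67, 52) px [ 89. 209.]
hue 66.0 z 0.0667 (184, -539, 1.8, 134, 115) px [483. 355.]
```

>>> apply_moves --motion '[{"jaw": 1,"x": 19,"y": 1,"z": 30,"ax": 0,"ay": 0,"az": 0},{"jaw": 1,"x": 19,"y": 1,"z": 85,"ax": 0,"ay": 0,"az": 0},{"jaw": 1,"x": 19,"y": 1,"z": 130,"ax": 0,"ay": 0,"az": 0},{"jaw": 1,"x": 19,"y": 1,"z": 136,"ax": 0,"ay": 0,"az": 0},{"jaw": 1,"x": 19,"y": 1,"z": 136,"ax": 0,"ay": 0,"az": 0}]'

```text
clock: 36.7
eef_pos: [0.4972, 0.4194, 0.2254]
eef_rot: [[-0.283, 0.959, 0.001], [0.959, 0.283, 0.001], [0.0, 0.001, -1.0]]
ft_force: [-0.6, 0.6, -0.0]
opening: 0.998
grasp_force: 0.0
```

>>> apply_moves --motion '[{"jaw": 0.3,"x": 0,"y": 0,"z": 0,"ax": 0,"ay": 0,"az": 0},{"jaw": 0.3,"x": 0,"y": 0,"z": 0,"ax": 0,"ay": 0,"az": 0},{"jaw": 0.3,"x": 0,"y": 0,"z": 0,"ax": 0,"ay": 0,"az": 0},{"jaw": 0.3,"x": 0,"y": 0,"z": 0,"ax": 0,"ay": 0,"az": 0},{"jaw": 0.3,"x": 0,"y": 0,"z": 0,"ax": 0,"ay": 0,"az": 0}]'

```text
clock: 37.33
eef_pos: [0.4967, 0.4191, 0.2247]
eef_rot: [[-0.283, 0.959, -0.0], [0.959, 0.283, -0.0], [0.0, -0.0, -1.0]]
ft_force: [-1.3, -0.6, 2.7]
opening: 0.529
grasp_force: 15.0
```

>>> apply_moves --motion '[{"jaw": 0.3,"x": 0,"y": 0,"z": 0,"ax": 0,"ay": 0,"az": 0},{"jaw": 0.3,"x": 0,"y": 0,"z": -30,"ax": 0,"ay": 0,"az": 0},{"jaw": 0.3,"x": 0,"y": 0,"z": -80,"ax": 0,"ay": 0,"az": 0},{"jaw": 0.3,"x": 0,"y": 0,"z": -140,"ax": 0,"ay": 0,"az": 0},{"jaw": 0.3,"x": 0,"y": 0,"z": -200,"ax": 0,"ay": 0,"az": 0}]'

```text
clock: 37.95
eef_pos: [0.4965, 0.4189, 0.4253]
eef_rot: [[-0.283, 0.959, -0.001], [0.959, 0.283, -0.001], [-0.0, -0.001, -1.0]]
ft_force: [0.5, 1.2, -2.1]
opening: 0.529
grasp_force: 15.0
```

```bash
python3 go.py 624.5 -131 430 2; python3 -c "
from h import *
print(cards(shot('top')))"
```

```text
t 37.95 at [496.5 418.9 425.3] phi 16.4 F [ 0.5  1.2 -2.1] op 0.53
shift [-563.7  -32.8   -4.4] az 14.4
[(551, -158, 3.1, 109, 87), (549, 179, 171.4, 110, 87), (579, -2, 1.3, 109, 86)]
```

>>> apply_moves --motion '[{"jaw": 0.3,"x": -40,"y": -2,"z": -4,"ax": 0,"ay": 0,"az": 3},{"jaw": 0.3,"x": -95,"y": -5,"z": -4,"ax": 0,"ay": 0,"az": 6},{"jaw": 0.3,"x": -155,"y": -9,"z": -4,"ax": 0,"ay": 0,"az": 9},{"jaw": 0.3,"x": -215,"y": -12,"z": -4,"ax": 0,"ay": 0,"az": 12},{"jaw": 0.3,"x": -275,"y": -16,"z": -4,"ax": 0,"ay": 0,"az": 14.4}]'

```text
clock: 38.62
eef_pos: [0.5592, 0.149, 0.4278]
eef_rot: [[-0.034, 0.999, -0.0], [0.999, 0.034, -0.0], [-0.0, -0.0, -1.0]]
ft_force: [0.3, -0.4, -0.9]
opening: 0.534
grasp_force: 15.0
```

```bash
python3 go.py 624.5 -131 430 2
```

```text
t 38.62 at [559.2 149.  427.8] phi 2.0 F [ 0.3 -0.4 -0.9] op 0.53
shift [-282.1   55.6   -2.2] az -0.0
```

>>> apply_moves --motion '[{"jaw": 0.3,"x": -60,"y": 12,"z": 0,"ax": 0,"ay": 0,"az": 0},{"jaw": 0.3,"x": -120,"y": 24,"z": 0,"ax": 0,"ay": 0,"az": 0},{"jaw": 0.3,"x": -180,"y": 36,"z": 0,"ax": 0,"ay": 0,"az": 0},{"jaw": 0.3,"x": -240,"y": 47,"z": 0,"ax": 0,"ay": 0,"az": 0},{"jaw": 0.3,"x": -279,"y": 55,"z": 0,"ax": 0,"ay": 0,"az": 0}]'

```text
clock: 39.25
eef_pos: [0.6241, -0.129, 0.4275]
eef_rot: [[-0.033, 0.999, -0.001], [0.999, 0.033, -0.0], [-0.0, -0.001, -1.0]]
ft_force: [-0.2, 0.7, -1.1]
opening: 0.536
grasp_force: 15.0
```

>>> apply_moves --motion '[{"jaw": 0.3,"x": 0,"y": 0,"z": 0,"ax": 0,"ay": 0,"az": 0},{"jaw": 0.3,"x": 0,"y": 0,"z": 30,"ax": 0,"ay": 0,"az": 0},{"jaw": 0.3,"x": 0,"y": 0,"z": 60,"ax": 0,"ay": 0,"az": 0},{"jaw": 0.3,"x": 0,"y": 0,"z": 60,"ax": 0,"ay": 0,"az": 0},{"jaw": 0.3,"x": 0,"y": 0,"z": 60,"ax": 0,"ay": 0,"az": 0}]'

```text
clock: 39.88
eef_pos: [0.6244, -0.1252, 0.3695]
eef_rot: [[-0.037, 0.999, 0.001], [0.999, 0.037, -0.0], [-0.0, 0.001, -1.0]]
ft_force: [-0.4, -0.7, -0.8]
opening: 0.532
grasp_force: 15.0
```

```bash
python3 go.py 624.5 -131 284.7 2
python3 - <<'E'
from h import *
im=shot("scene"); P=pts(im); z=P[...,2]
q=P[(z>.125)&(z<.14)&(abs(P[...,0]-.626)<.06)&(P[...,1]<-.15)&(P[...,1]>-.26)]
print(len(q),np.percentile(q[:,:2],[1,99],axis=0).round(3).tolist() if len(q) else 0)
im=shot("wrist");cv2.imwrite("pics/w5.png",im["frame"])
E
```

```text
t 39.88 at [ 624.4 -125.2  369.5] phi 2.1 F [-0.4 -0.7 -0.8] op 0.53
shift [-5.8 -0.2 84.8] az 0.1
427 [[0.603, -0.234], [0.654, -0.17]]
```

View pics/w5.png

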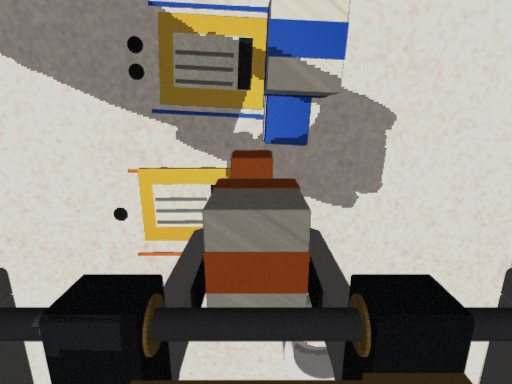

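>>> apply_moves --motion '[{"jaw": 0.3,"x": -5,"y": 0,"z": 5,"ax": 0,"ay": 0,"az": 0},{"jaw": 0.3,"x": -5,"y": 0,"z": 40,"ax": 0,"ay": 0,"az": 0},{"jaw": 0.3,"x": -5,"y": 0,"z": 75,"ax": 0,"ay": 0,"az": 0},{"jaw": 0.3,"x": -5,"y": 0,"z": 82,"ax": 0,"ay": 0,"az": 0},{"jaw": 0.3,"x": -5,"y": 0,"z": 82,"ax": 0,"ay": 0,"az": 0}]'

```text
clock: 40.6
eef_pos: [0.6246, -0.1313, 0.2872]
eef_rot: [[-0.035, 0.999, 0.001], [0.999, 0.035, -0.0], [-0.0, 0.001, -1.0]]
ft_force: [1.1, -0.4, -1.3]
opening: 0.53
grasp_force: 15.0
```

>>> apply_moves --motion '[{"jaw": 0.3,"x": 0,"y": 0,"z": 0,"ax": 0,"ay": 0,"az": 0},{"jaw": 0.3,"x": 0,"y": 0,"z": 0,"ax": 0,"ay": 0,"az": 0},{"jaw": 0.3,"x": 0,"y": 0,"z": 0,"ax": 0,"ay": 0,"az": 0},{"jaw": 0.3,"x": 0,"y": 0,"z": 0,"ax": 0,"ay": 0,"az": 0},{"jaw": 0.3,"x": 0,"y": 0,"z": 0,"ax": 0,"ay": 0,"az": 0}]'

```text
clock: 41.22
eef_pos: [0.6243, -0.131, 0.2866]
eef_rot: [[-0.036, 0.999, 0.0], [0.999, 0.036, -0.0], [-0.0, 0.0, -1.0]]
ft_force: [-0.4, -1.1, -1.2]
opening: 0.53
grasp_force: 15.0
```

```bash
python3 go.py 624.5 -131 284.7 2
```

```text
t 41.23 at [ 624.3 -131.   286.6] phi 2.0 F [-0.4 -1.1 -1.2] op 0.53
shift [0.  0.2 1.9] az 0.0
```

>>> apply_moves --motion '[{"jaw": 0.3,"x": 0,"y": 0,"z": 1,"ax": 0,"ay": 0,"az": 0},{"jaw": 0.3,"x": 0,"y": 0,"z": 1.8,"ax": 0,"ay": 0,"az": 0},{"jaw": 0.3,"x": 0,"y": 0,"z": 1.8,"ax": 0,"ay": 0,"az": 0},{"jaw": 0.3,"x": 0,"y": 0,"z": 1.8,"ax": 0,"ay": 0,"az": 0},{"jaw": 0.3,"x": 0,"y": 0,"z": 1.8,"ax": 0,"ay": 0,"az": 0}]'

```text
clock: 41.85
eef_pos: [0.6243, -0.131, 0.2847]
eef_rot: [[-0.036, 0.999, -0.0], [0.999, 0.036, 0.0], [0.0, -0.0, -1.0]]
ft_force: [0.3, -0.3, -1.6]
opening: 0.533
grasp_force: 15.0
```

>>> apply_moves --motion '[{"jaw": 0.9,"x": 0,"y": 0,"z": 0,"ax": 0,"ay": 0,"az": 0},{"jaw": 0.9,"x": 0,"y": 0,"z": 0,"ax": 0,"ay": 0,"az": 0},{"jaw": 0.9,"x": 0,"y": 0,"z": 0,"ax": 0,"ay": 0,"az": 0},{"jaw": 0.9,"x": 0,"y": 0,"z": -10,"ax": 0,"ay": 0,"az": 0},{"jaw": 0.9,"x": 0,"y": 0,"z": -40,"ax": 0,"ay": 0,"az": 0}]'

```text
clock: 42.48
eef_pos: [0.6236, -0.1308, 0.3236]
eef_rot: [[-0.036, 0.999, -0.004], [0.999, 0.036, 0.001], [0.002, -0.004, -1.0]]
ft_force: [1.5, -0.3, -0.5]
opening: 0.895
grasp_force: 0.0
```

>>> apply_moves --motion '[{"jaw": 0.9,"x": 0,"y": 0,"z": -50,"ax": 0,"ay": 0,"az": 0},{"jaw": 0.9,"x": 0,"y": 0,"z": -110,"ax": 0,"ay": 0,"az": 0},{"jaw": 0.9,"x": 0,"y": 0,"z": -110,"ax": 0,"ay": 0,"az": 0},{"jaw": 0.9,"x": 0,"y": 0,"z": -110,"ax": 0,"ay": 0,"az": 0},{"jaw": 0.9,"x": 0,"y": 0,"z": -110,"ax": 0,"ay": 0,"az": 0}]'

```text
clock: 43.1
eef_pos: [0.6238, -0.1309, 0.4324]
eef_rot: [[-0.036, 0.999, -0.004], [0.999, 0.036, 0.001], [0.002, -0.004, -1.0]]
ft_force: [0.2, 0.5, -0.7]
opening: 0.902
grasp_force: 0.0
```

```bash
python3 go.py 400 -60 430 90
```

```text
t 43.1 at [ 623.8 -130.9  432.4] phi 2.0 F [ 0.2  0.5 -0.7] op 0.9
shift [  78.8 -221.1    3.4] az -88.0
```

>>> apply_moves --motion '[{"jaw": 0.4,"x": 79,"y": -221,"z": 0,"ax": 0,"ay": 0,"az": -88},{"jaw": 0.4,"x": 79,"y": -221,"z": 0,"ax": 0,"ay": 0,"az": -88},{"jaw": 0.4,"x": 79,"y": -221,"z": 0,"ax": 0,"ay": 0,"az": -88},{"jaw": 0.4,"x": 79,"y": -221,"z": 0,"ax": 0,"ay": 0,"az": -88},{"jaw": 0.4,"x": 79,"y": -221,"z": 0,"ax": 0,"ay": 0,"az": -88}]'

```text
clock: 43.72
eef_pos: [0.3974, -0.0586, 0.4324]
eef_rot: [[-0.83, 0.557, -0.005], [0.557, 0.83, 0.002], [0.005, -0.001, -1.0]]
ft_force: [0.1, -1.2, 1.3]
opening: 0.418
grasp_force: 0.0
```

```bash
python3 - <<'E'
from h import *
def tops(im):
    z=pts(im)[...,2]; h=cv2.cvtColor(im["frame"],cv2.COLOR_BGR2HSV)
    m=cv2.morphologyEx(((z>.118)&(z<.14)).astype(np.uint8),cv2.MORPH_OPEN,np.ones((3,3)))
    print("tops",rect(im,m,.13))
for n in("top","scene"):
    im=shot(n); print(cards(im)); tops(im); cv2.imwrite(f"pics/{n}9.png",im["frame"])
E
python3 go.py 535 -158 240 90
```

```text
[(551, -158, 3.1, 110, 87), (549, 179, 171.6, 110, 86), (579, -2, 1.3, 109, 86)]
tops [(629, -201, 91.3, 66, 50), (628, -130, 91.3, 64, 50), (626, 165, 81.8, 65, 51), (657, -5, 91.3, 64, 51), (712, 321, 144.4, 60, 51)]
[(540, -18, 131.9, 102, 54), (522, 178, 82.6, 80, 62)]
tops [(631, -168, 92.0, 138, 61), (659, -8, 89.4, 67, 58), (724, 315, 30.7, 57, 49), (629, 161, 81.5, 71, 61), (-10, -513, 92.2, 74, 45), (483, 1112, 124.0, 419, 186), (185, 1136, 51.6, 825, 451)]
t 43.83 at [399.6 -59.5 433.4] phi 55.7 F [ 0.2 -0.4 -0.3] op 0.4
shift [-167.8   -5.1  193. ] az -34.3
```

View pics/top9.png

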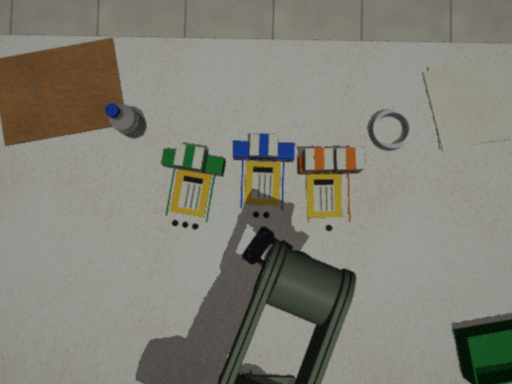

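>>> apply_moves --motion '[{"jaw": 0.4,"x": -168,"y": -5,"z": 50,"ax": 0,"ay": 0,"az": -34.3},{"jaw": 0.4,"x": -168,"y": -5,"z": 110,"ax": 0,"ay": 0,"az": -34.3},{"jaw": 0.4,"x": -168,"y": -5,"z": 160,"ax": 0,"ay": 0,"az": -34.3},{"jaw": 0.4,"x": -168,"y": -5,"z": 193,"ax": 0,"ay": 0,"az": -34.3},{"jaw": 0.4,"x": -168,"y": -5,"z": 193,"ax": 0,"ay": 0,"az": -34.3}]'

```text
clock: 44.45
eef_pos: [0.5357, -0.1587, 0.2355]
eef_rot: [[-1.0, 0.003, -0.009], [0.003, 1.0, 0.004], [0.009, 0.004, -1.0]]
ft_force: [-0.4, 0.3, -0.4]
opening: 0.401
grasp_force: 0.0
```

>>> apply_moves --motion '[{"jaw": 0.4,"x": 0,"y": 0,"z": 0,"ax": 0,"ay": 0,"az": 0},{"jaw": 0.4,"x": 0,"y": 0,"z": 0,"ax": 0,"ay": 0,"az": 0},{"jaw": 0.4,"x": 0,"y": 0,"z": 0,"ax": 0,"ay": 0,"az": 0},{"jaw": 0.4,"x": 0,"y": 0,"z": 0,"ax": 0,"ay": 0,"az": 0},{"jaw": 0.4,"x": 0,"y": 0,"z": 0,"ax": 0,"ay": 0,"az": 0}]'

```text
clock: 45.08
eef_pos: [0.5368, -0.1586, 0.2427]
eef_rot: [[-1.0, -0.001, 0.001], [-0.001, 1.0, -0.001], [-0.001, -0.001, -1.0]]
ft_force: [-0.3, 0.4, 0.5]
opening: 0.401
grasp_force: 0.0
```

```bash
python3 go.py 535 -158 203 90
```

```text
t 45.08 at [ 536.8 -158.6  242.7] phi 90.1 F [-0.3  0.4  0.5] op 0.4
shift [ 1.9  0.6 39.7] az 0.1
```

>>> apply_moves --motion '[{"jaw": 0.4,"x": 0,"y": 0,"z": 20,"ax": 0,"ay": 0,"az": 0},{"jaw": 0.4,"x": 0,"y": 0,"z": 34,"ax": 0,"ay": 0,"az": 0},{"jaw": 0.4,"x": 0,"y": 0,"z": 38.5,"ax": 0,"ay": 0,"az": 0},{"jaw": 0.4,"x": 0,"y": 0,"z": 40,"ax": 0,"ay": 0,"az": 0},{"jaw": 0.4,"x": 0,"y": 0,"z": 40,"ax": 0,"ay": 0,"az": 0}]'

```text
clock: 45.7
eef_pos: [0.5362, -0.1583, 0.2034]
eef_rot: [[-1.0, -0.001, -0.003], [-0.001, 1.0, 0.001], [0.003, 0.001, -1.0]]
ft_force: [-7.0, 2.9, 13.4]
opening: 0.396
grasp_force: 6.8
```

>>> apply_moves --motion '[{"jaw": 0.4,"x": 1,"y": -2,"z": -0.2,"ax": 0,"ay": 0,"az": 0.5},{"jaw": 0.4,"x": 2,"y": -5,"z": -0.2,"ax": 0,"ay": 0,"az": 1},{"jaw": 0.4,"x": 3,"y": -8,"z": -0.2,"ax": 0,"ay": 0,"az": 1.5},{"jaw": 0.4,"x": 3,"y": -10,"z": -0.2,"ax": 0,"ay": 0,"az": 1.5},{"jaw": 0.4,"x": 3,"y": -10,"z": -0.2,"ax": 0,"ay": 0,"az": 1.5}]'

```text
clock: 46.32
eef_pos: [0.5346, -0.1689, 0.2035]
eef_rot: [[-1.0, 0.025, 0.003], [0.025, 1.0, -0.001], [-0.003, -0.001, -1.0]]
ft_force: [-0.8, 1.1, 5.4]
opening: 0.401
grasp_force: 2.7
```

>>> apply_moves --motion '[{"jaw": 0.4,"x": 0,"y": 0,"z": 0,"ax": 0,"ay": 0,"az": 0},{"jaw": 0.4,"x": 0,"y": 0,"z": -5,"ax": 0,"ay": 0,"az": 0},{"jaw": 0.4,"x": 0,"y": 0,"z": -50,"ax": 0,"ay": 0,"az": 0},{"jaw": 0.4,"x": 0,"y": 0,"z": -110,"ax": 0,"ay": 0,"az": 0},{"jaw": 0.4,"x": 60,"y": 0,"z": -170,"ax": 0,"ay": 0,"az": 0}]'

```text
clock: 46.95
eef_pos: [0.4909, -0.1681, 0.3596]
eef_rot: [[-1.0, 0.024, 0.005], [0.024, 1.0, -0.003], [-0.005, -0.003, -1.0]]
ft_force: [-0.6, -0.8, 0.9]
opening: 0.402
grasp_force: 0.0
```

>>> apply_moves --motion '[{"jaw": 0.4,"x": 60,"y": 20,"z": -30,"ax": 0,"ay": 0,"az": 0},{"jaw": 0.4,"x": 80,"y": 60,"z": -40,"ax": 0,"ay": 0,"az": 0},{"jaw": 0.4,"x": 80,"y": 100,"z": -40,"ax": 0,"ay": 0,"az": 0},{"jaw": 0.4,"x": 80,"y": 100,"z": -40,"ax": 0,"ay": 0,"az": 0},{"jaw": 0.4,"x": 80,"y": 100,"z": -40,"ax": 0,"ay": 0,"az": 0}]'

```text
clock: 47.58
eef_pos: [0.4121, -0.0658, 0.3962]
eef_rot: [[-1.0, 0.025, 0.0], [0.025, 1.0, -0.001], [-0.0, -0.001, -1.0]]
ft_force: [-0.4, -0.4, 0.8]
opening: 0.4
grasp_force: 0.0
```

Run:
```python
from h import *
im=shot("top"); print(cards(im)); z=pts(im)[...,2]
m=cv2.morphologyEx(((z>.118)&(z<.14)).astype(np.uint8),cv2.MORPH_OPEN,np.ones((3,3)))
print("tops",rect(im,m,.13)); cv2.imwrite("pics/top10.png",cv2.resize(im["frame"][120:250,140:380],None,fx=3,fy=3))
print(readout.sense()["eef_pos"])
```

```text
[(549, -169, 1.3, 109, 86), (549, 179, 171.4, 110, 87), (579, -2, 1.3, 109, 86)]
tops [(629, -201, 91.3, 66, 50), (628, -130, 91.3, 64, 50), (626, 166, 81.3, 66, 51), (657, -5, 91.3, 64, 51), (711, 321, 139.2, 60, 49)]
[ 0.41222859 -0.06610383  0.39607625]
```

View pics/top10.png

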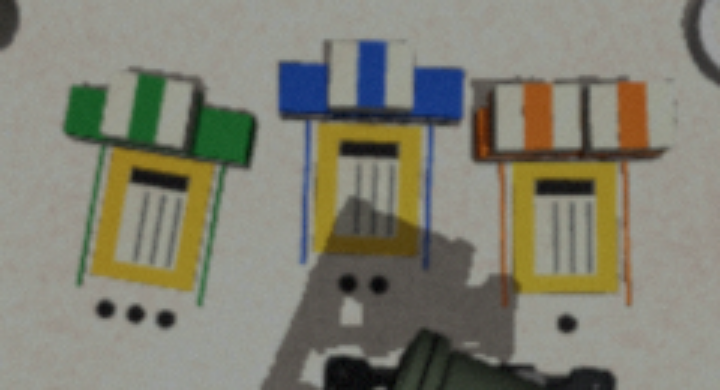

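The close view shows all three cards centred between their lines and touching the stands. The four cartons are upright on their own ledges: green at (150,112), blue at (370,75), orange at (537,115) and (630,113). Handing in.

```bash
python3 -c "
from station import workorder
print(workorder.hand_in())"
```

```text
the job is handed in; nothing more can be done
None
```

The job is handed in. In the last camera check, all three cards were home in their lanes, including card 1, which had shifted about 12 mm and was slid back. All four cartons (two orange, one blue, one green) stood on their own-colour ledges; the arm came near neither the bottle nor the tape, and the hand-in gave no verdict.

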